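# Pin the sample tumbler's shaft for unloading

### The arm

A 6-joint arm with a two-finger parallel gripper is mounted at the origin on a cart in front of the work surface, level with it; the furniture and walls round the work are solid. World frame = base frame: x ahead of the robot, y to its left, z up, the work surface at z = 0. Lengths are in m, angles in rad, forces in N, time in s.
With the tool pointing down it reaches from about 0.225 to 0.875 m from the base axis. Payload 3.4 kg.
Tool frame: the origin (TCP) lies at the very end of the fingers, on their centre line; the grasp point (between the pads) lies 19 mm behind it (bot.grip_depth is the x of the grasp point in the tool frame, in m); x points along the fingers, y is the direction in which the jaws open and shut, and the axes are right-handed (so a half turn about x gives the same grasp; the last joint's range is limited). The gripper opens to 85 mm and grips with 20 to 120 N. Pads are 22 mm wide; open, the fingers measure 114 mm over their backs; the gripper's body (76 mm by 85 mm) begins 54 mm behind the grasp point. The pads swing forward as they close: fully open they stand 13 mm farther back than shut.
Start: joints at [1.138, 0.276, 1.505, -0, 1.361, -0.121], TCP at [0.176, 0.547, 0.231] pointing down, gripper open.
Joint ranges: [-2.89, 2.89], [-0.75, 2.08], [0.22, 2.7], [-1.18, 4.32], [0.11, 2.71], [-2.7, 2.7]. Speed limits (rad/s): [2.57, 2.57, 3.14, 3.14, 3.14, 3.14].

### API

Orientations are given as a 3x3 rotation matrix whose columns are the frame's x, y, z axes.
In Python, from cell import bot gives the robot as it stands.
- The arm moves only by the tool carry_out, never from a script. Its argument "series" is a list that holds one entry, the list of rows, each a list of 5 numbers: the finger opening in mm, from 0 to 85.4, then the shift along the tool's x, y, z in mm, then the turn about the tool's x in rad. A call has 1 to 5 rows; each row shifts and turns the pose as measured when the row begins, along the tool's axes as they then stand; what a row does not reach is not made up. A row lasts 1/12 s, in which the tool goes at most 41.7 mm and 7.16 degrees, less where a joint would pass 70% of its speed; a pose out of reach is approached as far as the arm can. A call with a gripper value outside its range is refused whole. The fingers move at their own pace and stop on an object; "newtons" is the grip in N (left out, the last holds). Time passes only in rows, so rows that do not move let the fingers close. It gives the time, the measured TCP pose, the force and the opening at its end, in the units of the state.
- bot.observe(): the state, without advancing time (a new reading comes with each control period).
- bot.capture(name): name is "side" or "top" or "wrist"; returns (picture, depth): 480x640x3 uint8, blue, green, red; 480x640 float32, m along the optical axis (not along the pixel's ray), 0 where there is no reading.
- bot.get_calibration(name): a dict with "fx", "fy", "cx", "cy" (pixels), "eye" and "rotation" of the camera in the world. Camera axes: x right, y up, looking along -z (the intrinsics and any distortion apply to the point x, -y, -z); pixel columns grow to the right and rows downward; lengths in m; the calibration is good to about 2 mm. A picture is of the moment at which its call begins: read the wrist's pose just before it. get_calibration takes no time and is no camera call; for the wrist camera it gives the pose at the moment of the call.
- bot.close_job(): hands the job in, once; it reports no verdict.
Trained networks look in the newest picture that a camera, given by its name, has taken for a name from the list of things; names that differ only in an ending like _2 or _b are one class to them, and where a whole thing is asked for, a point or a joint stands for the part that bears it (a point fixed in the world has none). Each returns a list of dicts, best first, with "p" (0 to 1); they miss things now and then, are a little off and sometimes report something else, mostly with a low value. They report only what shows in the picture. A call takes as long as a camera call.
- bot.recognise(camera, query): "box" ([left, top, right, bottom] in pixels, round what is visible of it).
- bot.cut_out(camera, query): "region" (480x640 bool, what is visible of it) and "box" ([left, top, right, bottom] in pixels, round what is visible of it).
- bot.pinpoint(camera, query): "xy" ([column, row] in pixels: a listed point, or the origin of a listed thing).
The state is a dict: "t": time; "qpos": joint angles; "dq": joint speeds; "joint_efforts": joint torques, N m; "eef_pos": TCP position; "eef_rot": TCP orientation; "contact_force": force on the tool from outside, world axes, zero at the start; "wrist_torque": the same for the moment, N m; "width": opening from 0.0 (shut) to 1.0 (fully open).
Only numpy, scipy, OpenCV 4.12 (cv2) and the standard library are available. Lean on these libraries where they do the work, as an engineer would, in place of code of your own. Each camera call takes 0.05 s, during which the arm holds its last target.

### The job

Lock the hand-cranked sample tumbler so that its tubes can be taken out: stand the lock pin from the rest block in the sloping bore on the bearing and let go of it, so that it rests on the shaft; then swing the crank over the top, away from the robot, until the hidden hole in the shaft lines up and the pin falls into it, and press the pin down until its flange sits flush on the boss. Leave the socket key in the block, and do not knock over or push away the small vial nearby.

Things in the scene. Friction and masses are not known exactly. Their poses are not given: they have to be found in the camera images.
- pin_grip (a point): Middle of the lock pin's black ribbed round grip, 26 mm diameter, 46 mm long (23 mm to its top end, 23 mm to the flange). The pin is loose, 168 mm long, about 120 g, and stands upright in a hole of the rest block. z axis: along the pin, from tip to grip. Below the grip a steel flange, 34 mm diameter, 6 mm thick, its underside 29 mm from this point; then the shank.
- pin_tip (a point): Tip of the lock pin, 145 mm from pin_grip along the pin. The plain steel shank is 14 mm in diameter and 116 mm long from the flange to here; its last 8 mm taper to 5 mm. It is polished and oiled (slippery): hold the pin by its grip.
- lock_boss (a point): Sloping round boss on the front of the tumbler's bearing, fixed: 36 mm outside, bore 16 mm. This point: centre of the bore's mouth, in the flat end face, about 0.187 m above the worktop. z axis: out of the bore along its centre line, 28 degrees from vertical, leaning to the tumbler's front (the robot). When the pin is home its flange lies on this face and pin_grip is 29 mm above it.
- bore_shaft (a point): Where the bore's centre line meets the axis of the shaft (40 mm diameter), 70 mm below the bore's mouth. Until the shaft's hidden cross-hole (17 mm wide, straight through) lines up, the pin goes only 50 mm deep and rests on the shaft, flange 66 mm from the boss; let go, it stays there, held by the bore. When the hole comes, it slides down by its own weight until two spring balls hold it.
- crank_handle (a point): Middle of the crank's black round handle, a freely turning sleeve, 22 to 24 mm diameter, 60 mm long, level and parallel to the shaft (this point's y axis; x and z turn with the sleeve). It moves on a circle of 75 mm radius round the shaft axis. At the start the crank stands between nearly level towards the robot and upright. Drag about 4 N; it stays where it is left.
- shaft_axis (a point): Centre of the crank handle's circle, on the shaft's axis, 125 mm up. y: along the shaft from bearing to crank; x: level, away from the robot; z up. The hole lines up 25 to 60 degrees after the start, turning over the top away from the robot; the crank is clamped at another angle each time, so its place cannot be told. A fallen pin blocks the shaft within a few degrees.
- tumbler: The tumbler, fixed on the bench: grey base plate 150 x 190 mm, bearing on two cheeks, a white wheel of 180 mm diameter with tubes clipped on it at the right end of the shaft, the crank at the left. Origin: on the worktop under the bearing; x: to its back. The spring balls stop a fallen pin 5 to 20 mm short of home; pressing it the rest takes 5 to 15 N, with the crank let go.
- key_bar (a point): The other tool in the rest block, to be left there: a steel T-handle socket key (loose). This point is the middle of its cross-bar, 80 mm long and 9 mm thick, about 99 mm above the worktop.
- rest_block: Fixed grey block, 130 x 46 x 60 mm high, origin at the middle of its underside, long side along x. Two upright holes, 16 mm wide and 54 mm deep, 40 mm either side of the middle; pin and key stand in them, either way round.
- cap_vial_1: Bystander: small loose white vial with a blue cap, 27 mm diameter, 56 mm high, origin under its foot.
- brown_bottle: Brown bottle with a black cap, 54 mm diameter, 125 mm high, fixed on the bench behind the work; origin under its foot. Only something to keep clear of.

How it is judged:
By the outcome, as a careful person would: the job done as asked, in the order asked, and still so for the second after the job is handed in, with the robot touching nothing.
It also fails if it takes over 61 s, if anything falls off the work surface, if the arm or the gripper's body presses on something with over 40 N, if the wrist force passes 120 N, or if a joint passes its speed limit or range.

## Working session

There is one attempt and no reset: what is moved stays moved. The work goes in short steps, Python scripts to look and compute and a tool call to move; the robot and the scene stay as the last step left them, time stands still between calls to the robot, and variables do not carry over. Pictures are saved under pics/ and viewed, and the job is handed in when it is done.

Besides the shell and the picture viewer there is one more tool, called as name(argument=value, ...) on one line, values as JSON. carry_out: Moves the arm, as the interface text tells. Its arguments: {"type":"object","properties":{"series":{"type":"array","items":{"type":"array","items":{"type":"array","items":{"type":"number"}}}},"newtons":{"type":"number"}},"required":["series"]}

```bash
ls; mkdir -p pics; python3 - <<'E'
from cell import bot
import cv2,json
import numpy as np
s=bot.observe();print(s)
for c in ["side","top","wrist"]:
    im,d=bot.capture(c);cv2.imwrite(f"pics/{c}0.png",im);np.save(f"pics/{c}0d.npy",d)
    print(c,bot.get_calibration(c))
E
```

```text
pics
{'t': 0.0, 'qpos': array([ 1.13798184e+00,  2.76576470e-01,  1.50612794e+00, -1.57432754e-05,
        1.36072133e+00, -1.21006511e-01]), 'dq': array([-7.11472585e-04,  1.49533285e-03, -1.00599334e-04, -4.00238456e-05,
        1.73713804e-04, -2.12822572e-04]), 'joint_efforts': array([ 1.71274522e-03, -4.16782093e+01, -2.45810062e+01,  7.84544773e-05,
        1.09973652e-02, -5.90131421e-06]), 'eef_pos': array([0.17618599, 0.5467789 , 0.23045236]), 'eef_rot': array([[-7.54866665e-04,  3.06776109e-01,  9.51781408e-01],
       [-1.67050767e-03,  9.51779965e-01, -3.06776968e-01],
       [-9.99998320e-01, -1.82153385e-03, -2.05995126e-04]]), 'contact_force': array([-0.06179853,  0.50416675,  0.0987043 ]), 'wrist_torque': array([-0.04010709, -0.00984569, -0.01259113]), 'width': 0.998830749451847}
side {'fx': 570.7321646906618, 'fy': 570.7321646906618, 'cx': 319.72768189247375, 'cy': 237.27954626645678, 'eye': array([0.58681073, 1.05828282, 0.51464313]), 'rotation': array([[-0.99924952,  0.01815633, -0.0342162 ],
       [-0.03868702, -0.42384365,  0.90490876],
       [ 0.0019275 ,  0.90555337,  0.42422798]])}
top {'fx': 529.8849527584633, 'fy': 529.8849527584633, 'cx': 317.6760467392864, 'cy': 247.87252370529023, 'eye': array([0.47207318, 0.22222055, 0.97328192]), 'rotation': array([[-0.01689367,  0.98630696, -0.16405238],
       [-0.99953215, -0.02084332, -0.02238394],
       [-0.02549683,  0.16359748,  0.98619763]])}
wrist {'fx': 385.6747693792435, 'fy': 385.6747693792435, 'cx': 324.032174826043, 'cy': 240.75206366351117, 'eye': array([0.10891071, 0.56931816, 0.37389426]), 'rotation': array([[ 0.30558596, -0.9145388 , -0.26502075],
       [ 0.95216285,  0.29299358,  0.08683697],
       [-0.0017664 , -0.27887907,  0.9603246 ]])}
```

View pics/side0.png

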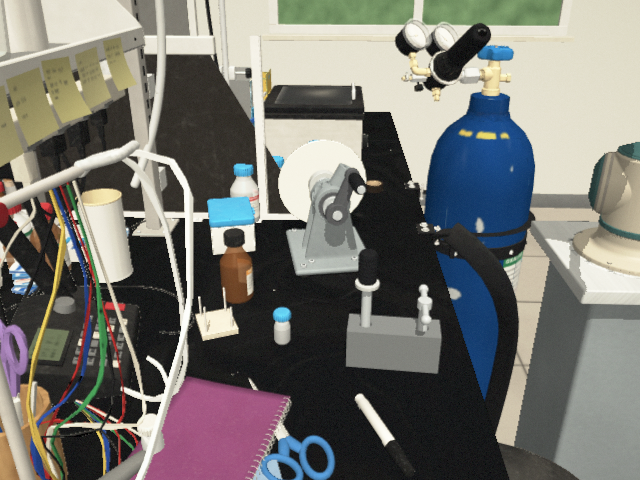

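View pics/top0.png

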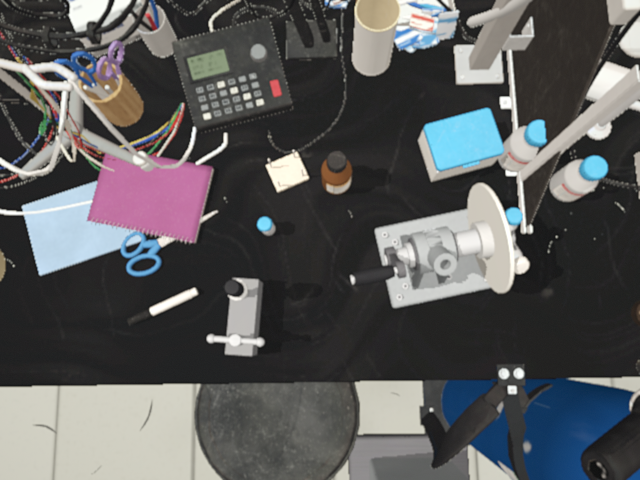

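View pics/wrist0.png

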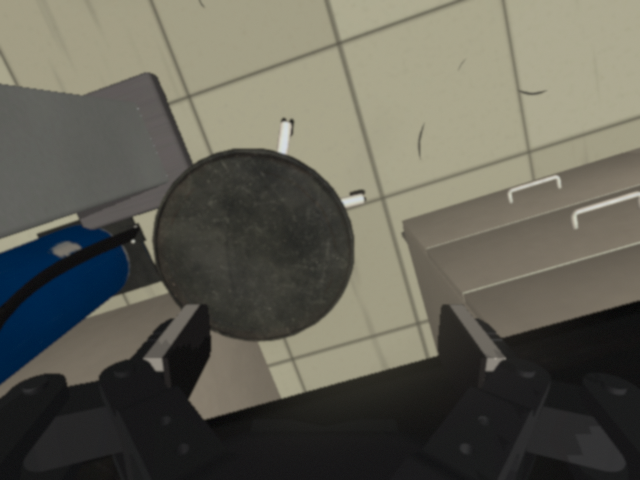

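```bash
cat > h.py <<'E'
from cell import bot
import numpy as np, cv2
def ray(c,xy,cal=None):
    k=cal or bot.get_calibration(c)
    d=np.array([(xy[0]-k['cx'])/k['fx'],-(xy[1]-k['cy'])/k['fy'],-1.])
    return np.array(k['eye']),np.array(k['rotation'])@d   # scale = depth
def proj(c,P,cal=None):
    k=cal or bot.get_calibration(c)
    q=np.array(k['rotation']).T@(np.asarray(P)-k['eye'])
    return np.array([k['cx']+k['fx']*q[0]/-q[2],k['cy']-k['fy']*q[1]/-q[2]])
def tri(rs):
    A=np.zeros((3,3));b=np.zeros(3)
    for o,d in rs:
        d=d/np.linalg.norm(d);M=np.eye(3)-np.outer(d,d);A+=M;b+=M@o
    P=np.linalg.solve(A,b)
    return P,[np.linalg.norm(np.cross(P-o,d/np.linalg.norm(d)))*1e3 for o,d in rs]
E
python3 - <<'E'
from h import *
for n in ["pin_grip","lock_boss","crank_handle","shaft_axis","key_bar","cap_vial_1","tumbler"]:
    rs=[]
    for c in ["side","top"]:
        r=bot.pinpoint(c,n)
        for x in r[:2]: print(n,c,np.round(x['xy'],1),round(x['p'],2))
        if r: rs.append(ray(c,r[0]['xy']))
    if len(rs)==2:
        P,e=tri(rs);print('   ',P.round(4),np.round(e,1))
print(bot.observe()['t'])
E
```

```text
pin_grip side [372.  265.8] 0.72
pin_grip top [232.3 286.8] 0.68
    [0.5459 0.3751 0.1538] [3.9 3.9]
lock_boss side [345.9 166.1] 0.97
lock_boss side [281.8 342. ] 0.41
lock_boss top [442.8 262.4] 0.88
lock_boss top [247.4 314.9] 0.74
    [0.5769 0.0546 0.1891] [0.2 0.2]
crank_handle side [356.5 183.9] 0.76
crank_handle side [331.8 255.3] 0.75
crank_handle top [377.6 275.6] 0.74
    [0.5592 0.1519 0.1897] [0.3 0.3]
shaft_axis side [340. 221.] 0.84
shaft_axis top [365.3 265.5] 0.94
    [0.5843 0.1653 0.127 ] [1.8 1.8]
key_bar side [423.3 301.4] 0.66
key_bar top [235.  338.2] 0.83
    [0.4702 0.3793 0.1017] [0.6 0.6]
cap_vial_1 side [280.9 338.8] 0.56
cap_vial_1 side [345.6 165.4] 0.55
cap_vial_1 top [267.6 229.9] 0.5
    [0.6713 0.3373 0.0038] [1.9 1.9]
tumbler side [328.2 255.1] 0.63
tumbler side [236.5 296.9] 0.17
tumbler top [419.7 259.1] 0.82
    [0.6079 0.0574 0.0071] [0. 0.]
0.85
```

```bash
python3 - <<'E'
from h import *
a=cv2.imread('pics/side0.png')[130:400,260:460];b=cv2.imread('pics/top0.png')[170:370,200:540]
cv2.imwrite('pics/sz.png',cv2.resize(a,None,fx=2.2,fy=2.2,interpolation=cv2.INTER_CUBIC))
cv2.imwrite('pics/tz.png',cv2.resize(b,None,fx=2.35,fy=2.35,interpolation=cv2.INTER_CUBIC))
D=np.load('pics/top0d.npy')
def P(c,u,v,d):
    o,r=ray(c,(u,v));return o+r*d
# plate edge corners with depth just inside
for u,v in [(378,232),(395,302),(381,246),(390,285),(440,258),(446,270),(430,262)]:
    print(u,v,P('top',u,v,D[v,u]).round(4))
r=bot.cut_out('top','crank_handle')
if r:
    ys,xs=np.nonzero(r[0]['region']);print(r[0]['p'],r[0]['box'])
    pts=np.array([P('top',u,v,D[v,u]) for u,v in zip(xs,ys) if D[v,u]>0])
    pts=pts[(pts[:,2]>.1)];m=np.median(pts,0);pts=pts[np.linalg.norm(pts-m,axis=1)<.05];print(pts.mean(0),len(pts));_,_,V=np.linalg.svd(pts-pts.mean(0));print(V[0],np.degrees(np.arctan2(-V[0][0],V[0][1])))
r=bot.cut_out('top','pin_grip');
ys,xs=np.nonzero(r[0]['region']);print(r[0]['p'],r[0]['box'])
pts=np.array([P('top',u,v,D[v,u]) for u,v in zip(xs,ys) if D[v,u]>0]);
print(np.percentile(pts[:,2],[5,50,95,99]));q=pts[pts[:,2]>np.percentile(pts[:,2],98)-.006];print(q.mean(0),q.min(0),q.max(0))
E
```

```text
378 232 [0.6584 0.1327 0.0163]
395 302 [0.5298 0.107  0.0176]
381 246 [0.6323 0.1282 0.016 ]
390 285 [0.5607 0.1146 0.0159]
440 258 [0.5828 0.0593 0.1934]
446 270 [0.566  0.0491 0.1829]
430 262 [0.5801 0.0701 0.1716]
0.9 [352.3, 266.0, 395.0, 281.5]
[0.55958159 0.158792   0.20504692] 559
[-0.20549536  0.97863964  0.00600875] 11.8587155103882
0.79 [223.1, 277.7, 250.1, 299.9]
[0.0609107  0.16968673 0.1760491  0.17742192]
[0.5480402  0.37183822 0.17415098] [0.53571615 0.35974246 0.17078208] [0.55994792 0.3840715  0.17761535]
```

View pics/sz.png

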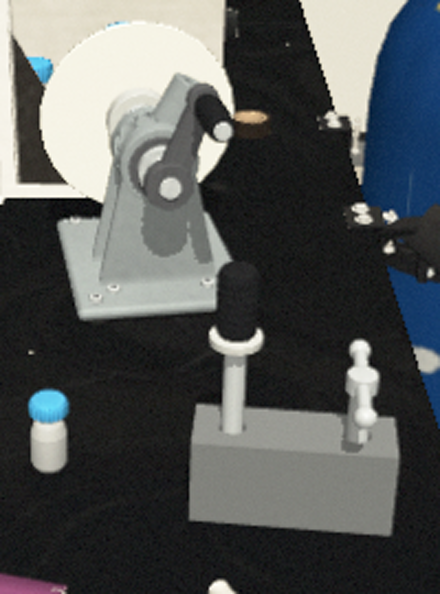

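View pics/tz.png

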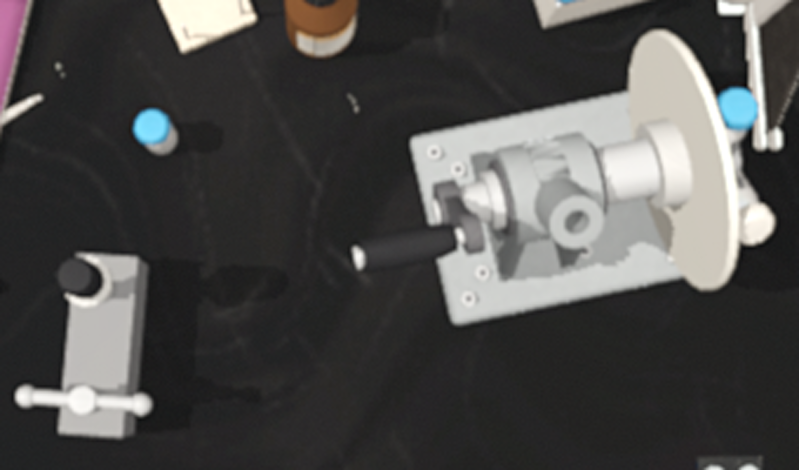

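```bash
cat >> h.py <<'E'
def axes(a):
    return np.array([[0,np.cos(a),np.sin(a)],[0,np.sin(a),-np.cos(a)],[-1,0,0]])
YT=np.radians(101.4)
XT=np.array([np.cos(YT-np.pi/2),np.sin(YT-np.pi/2),0]); YV=np.array([np.cos(YT),np.sin(YT),0])
def st():
    s=bot.observe();R=np.array(s['eef_rot']);return s,np.array(s['eef_pos']),np.arctan2(R[1,1],R[0,1]),R
def plan(P,a,op,step=40,turn=.12,off=0):
    s,p,a0,R=st();P=np.array(P,float)
    da=(a-a0+np.pi)%(2*np.pi)-np.pi
    n=max(int(np.ceil(np.linalg.norm(P-p)*1e3/step)),int(np.ceil(abs(da)/turn)),1)
    print('t',round(s['t'],2),'p',p.round(4),'a',np.degrees(a0).round(1),'F',s['contact_force'].round(1),'w',round(s['width']*85.4,1),'n',n,'xaxis',R[:,0].round(3))
    for i in range(n):
        d=axes(a0).T@((P-p)/n)*1e3
        print([op]+[round(float(x),1) for x in d]+[round(-da/n,3)]);a0+=da/n
E
python3 - <<'E'
from h import *
plan([.548,.372,.235],YT,85)
E
```

```text
t 0.95 p [0.1764 0.5473 0.2313] a 72.1 F [-0.   0.3  0.2] w 85.1 n 11 xaxis [ 0.  0. -1.]
[85, -0.3, -4.8, 37.0, np.float64(-0.046)]
[85, -0.3, -6.5, 36.8, np.float64(-0.046)]
[85, -0.3, -8.2, 36.4, np.float64(-0.046)]
[85, -0.3, -9.9, 36.0, np.float64(-0.046)]
[85, -0.3, -11.6, 35.5, np.float64(-0.046)]
[85, -0.3, -13.2, 34.9, np.float64(-0.046)]
[85, -0.3, -14.8, 34.3, np.float64(-0.046)]
[85, -0.3, -16.4, 33.6, np.float64(-0.046)]
[85, -0.3, -17.9, 32.8, np.float64(-0.046)]
[85, -0.3, -19.4, 31.9, np.float64(-0.046)]
[85, -0.3, -20.9, 31.0, np.float64(-0.046)]
```

carry_out(series=[[[85, 0, -5, 37, -0.046], [85, 0, -6.5, 37, -0.046], [85, 0, -8, 36, -0.046], [85, 0, -10, 36, -0.046], [85, 0, -12, 35.5, -0.046]]], newtons=40)

```text
t: 1.37
eef_pos: [0.3431, 0.4701, 0.2311]
eef_rot: [[-0.004, 0.057, 0.998], [0.004, 0.998, -0.057], [-1.0, 0.004, -0.004]]
contact_force: [-0.9, 0.9, -0.9]
width: 0.995
```

```bash
python3 - <<'E'
from h import *
plan([.548,.372,.235],YT,85)
E
```

```text
t 1.37 p [0.3431 0.4701 0.2311] a 86.7 F [-0.9  0.9 -0.9] w 85.0 n 6 xaxis [-0.004  0.004 -1.   ]
[85, -0.6, -14.4, 35.0, np.float64(-0.043)]
[85, -0.6, -15.8, 34.4, np.float64(-0.043)]
[85, -0.6, -17.3, 33.7, np.float64(-0.043)]
[85, -0.6, -18.7, 32.9, np.float64(-0.043)]
[85, -0.6, -20.1, 32.1, np.float64(-0.043)]
[85, -0.6, -21.5, 31.2, np.float64(-0.043)]
```

carry_out(series=[[[85, 0, -15, 37, -0.045], [85, 0, -16, 36, -0.045], [85, 0, -18, 35.5, -0.045], [85, 0, -20, 35, -0.045], [85, 0, -21, 33, -0.045]]])

```text
t: 1.78
eef_pos: [0.5304, 0.3819, 0.2307]
eef_rot: [[-0.003, -0.18, 0.984], [0.006, 0.984, 0.18], [-1.0, 0.007, -0.002]]
contact_force: [0.3, 0.6, -0.7]
width: 0.995
```

```bash
python3 - <<'E'
from h import *
plan([.548,.372,.235],YT,85)
im,d=bot.capture('wrist');cv2.imwrite('pics/w1.png',im)
for n in ['pin_grip','key_bar']:
    r=bot.pinpoint('wrist',n)
    for x in r[:2]: print(n,np.round(x['xy'],1),x['p'])
print(proj('wrist',[.548,.372,.151]),proj('wrist',[.548,.372,.174]))
E
```

```text
t 1.78 p [0.5304 0.3819 0.2307] a 100.4 F [ 0.3  0.6 -0.7] w 84.9 n 1 xaxis [-0.003  0.006 -1.   ]
[85, -4.3, -12.9, 15.5, np.float64(-0.018)]
pin_grip [306.8 273.4] 0.56
key_bar [333.5 143.4] 0.81
[302.94306583 273.86398598] [301.00062229 288.6833751 ]
```

View pics/w1.png

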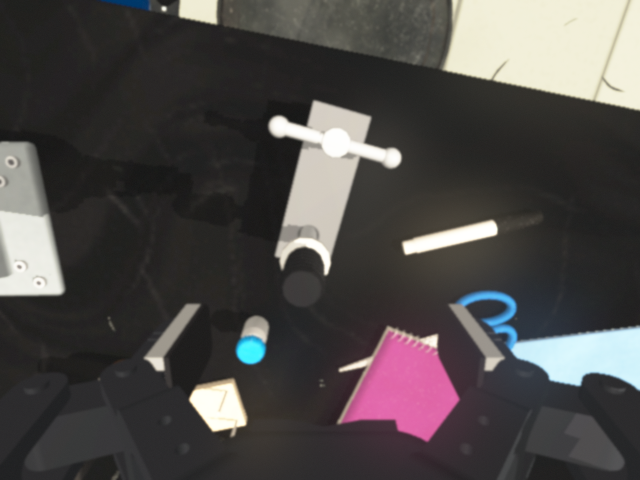

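carry_out(series=[[[85, -4, -13, 15.5, -0.018], [85, 0, 0, 0, 0]]])

```text
t: 2.1
eef_pos: [0.548, 0.3713, 0.2332]
eef_rot: [[-0.006, -0.191, 0.982], [0.006, 0.982, 0.191], [-1.0, 0.007, -0.005]]
contact_force: [0.8, 0.0, 1.5]
width: 0.998
```

```bash
python3 - <<'E'
from h import *
plan([.548,.372,.138],YT,85)
im,d=bot.capture('wrist');cv2.imwrite('pics/w2.png',im)
r=bot.pinpoint('wrist','pin_grip');print([(np.round(x['xy'],1),x['p']) for x in r[:2]])
print(proj('wrist',[.548,.372,.151]),proj('wrist',[.548,.372,.174]))
r=bot.cut_out('wrist','pin_grip');print(r[0]['box'])
E
```

```text
t 2.1 p [0.548  0.3713 0.2332] a 101.0 F [0.8 0.  1.5] w 85.2 n 3 xaxis [-0.006  0.006 -1.   ]
[85, 31.7, 0.2, 0.0, np.float64(-0.002)]
[85, 31.7, 0.2, 0.0, np.float64(-0.002)]
[85, 31.7, 0.2, 0.0, np.float64(-0.002)]
[(array([327.4, 250. ]), 0.87)]
[319.31631481 255.39842587] [319.18229821 268.06238214]
[302.0, 206.1, 348.5, 282.0]
```

View pics/w2.png

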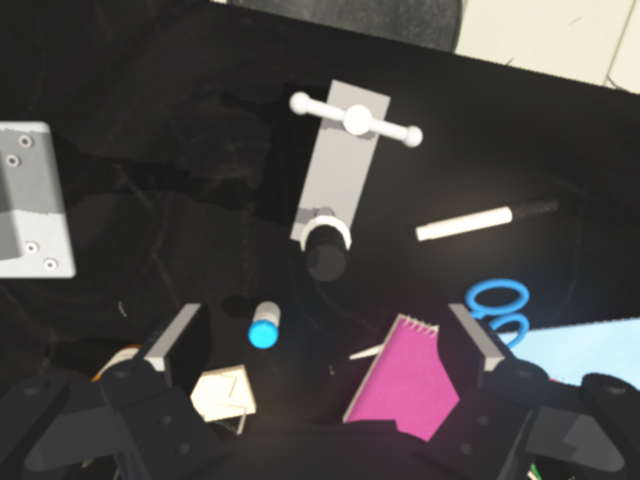

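```bash
python3 - <<'E'
from h import *
plan([.546,.3743,.137],YT,85)
E
```

```text
t 2.25 p [0.5442 0.3732 0.233 ] a 101.1 F [-0.5 -0.3 -0.1] w 84.8 n 3 xaxis [-0.01   0.007 -1.   ]
[85, 32.0, 0.2, 0.7, np.float64(-0.002)]
[85, 32.0, 0.2, 0.7, np.float64(-0.002)]
[85, 32.0, 0.2, 0.7, np.float64(-0.002)]
```

```bash
python3 - <<'E'
from h import *
_,p,a,_=st();k=bot.get_calibration('wrist');im,d=bot.capture('wrist');cv2.imwrite('pics/w3.png',im)
r=bot.cut_out('wrist','pin_grip');m=r[0]['region'];print(r[0]['box'])
dd=d.copy();dd[~m]=0;ys,xs=np.nonzero((dd>0));pts=[]
for u,v in zip(xs,ys):
    o,q=ray('wrist',(u,v),k);pts.append(o+q*dd[v,u])
pts=np.array(pts);print(np.percentile(pts[:,2],[5,50,95]))
q=pts[abs(pts[:,2]-np.percentile(pts[:,2],90))<.006];print(len(q),q.mean(0),(np.percentile(q,2,axis=0)+np.percentile(q,98,axis=0))/2)
print(proj('wrist',[.546,.374,.174],k));plan([.546,.3743,.137],YT,85)
E
```

```text
[300.2, 211.7, 346.5, 291.7]
[0.07498574 0.16969087 0.17518714]
1534 [0.54795187 0.37353659 0.17371089] [0.54855774 0.37364973 0.17250288]
[322.94136026 265.78039043]
t 2.35 p [0.5441 0.3734 0.2331] a 101.2 F [-0.9 -0.1 -0.5] w 85.0 n 3 xaxis [-0.01   0.007 -1.   ]
[85, 32.0, 0.2, 0.7, np.float64(-0.001)]
[85, 32.0, 0.2, 0.7, np.float64(-0.001)]
[85, 32.0, 0.2, 0.7, np.float64(-0.001)]
```

carry_out(series=[[[85, 32, 0, 2, 0], [85, 32, 0, 2, 0], [85, 31, 0, 1.5, 0], [85, 4, 0, 0, 0]]])

```text
t: 2.68
eef_pos: [0.5475, 0.3797, 0.1366]
eef_rot: [[-0.001, -0.198, 0.98], [0.013, 0.98, 0.198], [-1.0, 0.013, 0.002]]
contact_force: [-0.2, -0.0, -0.8]
width: 0.996
```

```bash
python3 - <<'E'
from h import *
plan([.548,.3735,.137],YT,85)
E
```

```text
t 2.68 p [0.5475 0.3797 0.1366] a 101.4 F [-0.2 -0.  -0.8] w 85.0 n 1 xaxis [-0.001  0.013 -1.   ]
[85, -0.4, -6.2, -0.8, np.float64(0.001)]
```

carry_out(series=[[[85, 0, -6, 0, 0], [50, 0, 0, 0, 0], [20, 0, 0, 0, 0], [20, 0, 0, 0, 0], [20, 0, 0, 0, 0]]], newtons=40)

```text
t: 3.1
eef_pos: [0.5482, 0.3755, 0.141]
eef_rot: [[0.003, -0.201, 0.98], [0.015, 0.98, 0.201], [-1.0, 0.014, 0.005]]
contact_force: [-0.1, 0.6, -0.9]
width: 0.452
```

```bash
python3 - <<'E'
from h import *
plan([.548,.3735,.137],YT,85)
E
```

```text
t 3.1 p [0.5482 0.3755 0.141 ] a 101.6 F [-0.1  0.6 -0.9] w 38.6 n 1 xaxis [ 0.003  0.015 -1.   ]
[85, 4.0, -1.9, -0.6, np.float64(0.003)]
```

carry_out(series=[[[20, 3, -1.5, 0, 0], [20, 1, 0, 0, 0], [20, 0, 0, 0, 0], [20, 0, 0, 0, 0]]])

```text
t: 3.43
eef_pos: [0.5498, 0.3739, 0.1409]
eef_rot: [[0.008, -0.201, 0.98], [0.016, 0.98, 0.201], [-1.0, 0.015, 0.011]]
contact_force: [-0.9, 0.6, -0.6]
width: 0.289
```

carry_out(series=[[[20, -10, 0, 0, 0], [20, -18, 0, 0, 0], [20, -16, 0, 0, 0], [20, 0, 0, 0, 0]]])

```text
t: 3.77
eef_pos: [0.5503, 0.3736, 0.1858]
eef_rot: [[0.008, -0.2, 0.98], [0.017, 0.98, 0.2], [-1.0, 0.015, 0.011]]
contact_force: [-0.1, 0.8, -0.4]
width: 0.291
```

```bash
python3 - <<'E'
from h import *
plan([.548,.3735,.188],YT,20)
im,d=bot.capture('side');cv2.imwrite('pics/s1.png',cv2.resize(im[180:420,260:500],None,fx=2.5,fy=2.5))
print(bot.observe()['eef_pos'])
E
```

```text
t 3.77 p [0.5503 0.3736 0.1858] a 101.6 F [-0.1  0.8 -0.4] w 24.8 n 1 xaxis [ 0.008  0.017 -1.   ]
[20, -2.2, 0.4, -2.3, np.float64(0.003)]
[0.5497271  0.37329213 0.1843536 ]
```

View pics/s1.png

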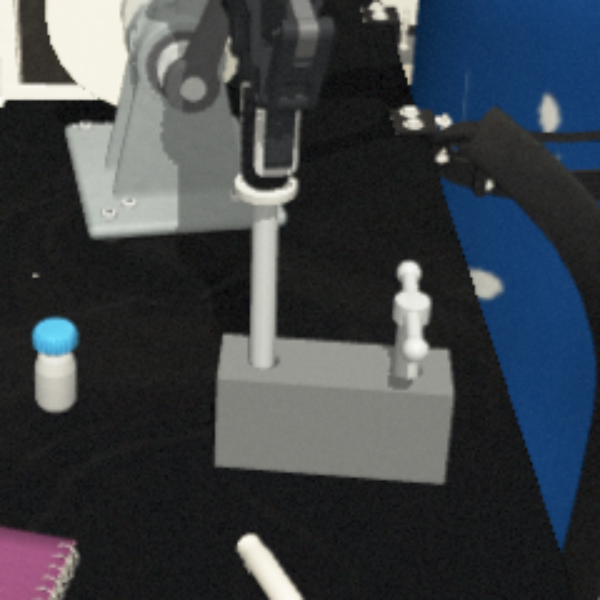

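carry_out(series=[[[20, -3, 0, 0, 0], [20, 0.5, 0, -18, 0], [20, 3, 0, -19, 0], [20, 6, 0, -17, 0], [20, 6, 0, -12, 0]]])

```text
t: 4.23
eef_pos: [0.4928, 0.3606, 0.171]
eef_rot: [[0.024, -0.199, 0.98], [0.019, 0.98, 0.199], [-1.0, 0.014, 0.027]]
contact_force: [2.7, -0.2, 0.2]
width: 0.292
```

```bash
python3 - <<'E'
from h import *
plan([.481,.360,.1695],YT,20)
im,d=bot.capture('side');cv2.imwrite('pics/s2.png',cv2.resize(im[180:420,260:500],None,fx=2.5,fy=2.5))
print(bot.observe()['eef_pos'])
E
```

```text
t 4.23 p [0.4928 0.3606 0.171 ] a 101.5 F [ 2.7 -0.2  0.2] w 24.9 n 1 xaxis [ 0.024  0.019 -1.   ]
[20, 1.5, 1.7, -11.7, np.float64(0.002)]
[0.4897575  0.35977765 0.16965448]
```

View pics/s2.png

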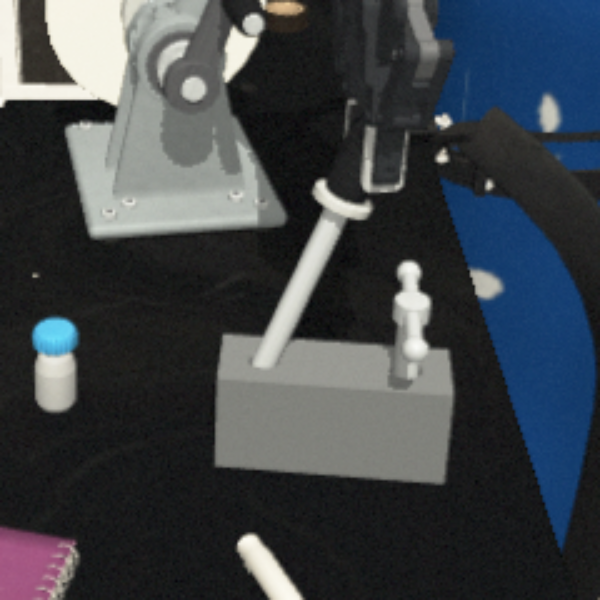

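carry_out(series=[[[20, 2, 0, -6, 0], [20, 2, 0, -4, 0]]])

```text
t: 4.45
eef_pos: [0.482, 0.3581, 0.1657]
eef_rot: [[0.024, -0.2, 0.98], [0.018, 0.98, 0.199], [-1.0, 0.013, 0.027]]
contact_force: [1.8, -0.2, 0.9]
width: 0.291
```

carry_out(series=[[[20, -15, 0, 2, 0], [20, -35, 0, 0, 0], [20, -35, 0, 0, 0], [20, -35, 0, 0, 0], [20, 0, 0, 0, 0]]])

```text
t: 4.87
eef_pos: [0.4755, 0.3549, 0.2832]
eef_rot: [[0.002, -0.2, 0.98], [0.01, 0.98, 0.2], [-1.0, 0.009, 0.004]]
contact_force: [1.0, 0.8, -0.4]
width: 0.291
```

```bash
python3 - <<'E'
from h import *
plan([.481,.360,.1695],YT,20)
im,d=bot.capture('side');cv2.imwrite('pics/s3.png',im)
s,p,a,R=st();print(p)
g=p-.019*R[:,0]
print('grasp',g,proj('side',g))
for n in ['pin_grip','pin_tip']: print(n,[(np.round(x['xy'],1),round(x['p'],2)) for x in bot.pinpoint('side',n)[:2]])
E
```

```text
t 4.87 p [0.4755 0.3549 0.2832] a 101.5 F [ 1.   0.8 -0.4] w 24.9 n 3 xaxis [ 0.002  0.01  -1.   ]
[20, 37.9, 1.3, 2.1, np.float64(0.001)]
[20, 37.9, 1.3, 2.1, np.float64(0.001)]
[20, 37.9, 1.3, 2.1, np.float64(0.001)]
[0.47428331 0.35423244 0.2798994 ]
grasp [0.4743275  0.35409466 0.29889885] [429.3434638  157.71625376]
pin_grip [(array([422.5, 162.4]), 0.89), (array([390.3, 357.9]), 0.18)]
pin_tip [(array([369.8, 256.1]), 0.65)]
```

View pics/s3.png

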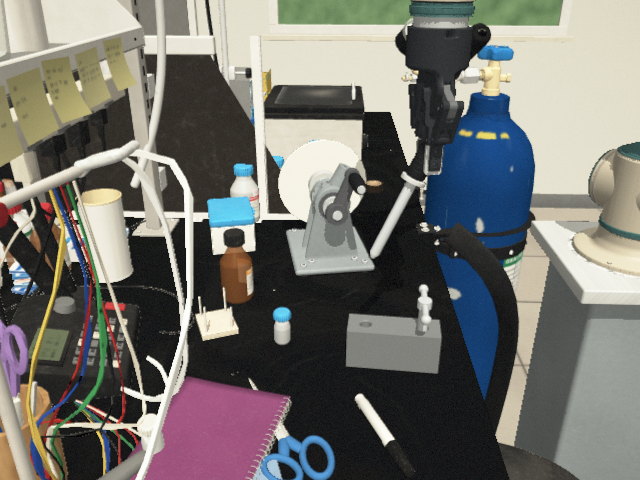

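```bash
cat >> h.py <<'E'
def pinfit(im,g,a,box):
    # bright shank pixels in box (side cam) -> line in plane through g perpendicular to jaw axis
    u0,v0,u1,v1=box;n=np.array([np.cos(a),np.sin(a),0]);x=np.array([np.sin(a),-np.cos(a),0])
    gray=cv2.cvtColor(im,cv2.COLOR_BGR2GRAY);pts=[]
    for v in range(v0,v1):
        c=np.nonzero(gray[v,u0:u1]>110)[0]
        if len(c)>=4:
            u=u0+(c.min()+c.max())/2;o,d=ray('side',(u,v));t=((g-o)@n)/(d@n);q=o+d*t-g;pts.append((q@x,q[2]))
    pts=np.array(pts);f=np.polyfit(pts[:,1],pts[:,0],1)
    print('rows',len(pts),'tilt deg',np.degrees(np.arctan(-f[0])),'axis offset at g mm',f[1]*1e3,'lowest',pts[pts[:,1].argmin()]*1e3,'resid',np.std(pts[:,0]-np.polyval(f,pts[:,1]))*1e3)
    return f
E
python3 - <<'E'
from h import *
s,p,a,R=st();im=cv2.imread('pics/s3.png');pinfit(im,p-.019*R[:,0],a,(365,192,415,262))
cv2.imwrite('pics/s3z.png',cv2.resize(im[130:280,340:460],None,fx=4,fy=4))
E
```

```text
rows 70 tilt deg 26.038656274402207 axis offset at g mm 8.53963089402203 lowest [  76.04708532 -137.70977153] resid 0.9612723429200566
```

View pics/s3z.png

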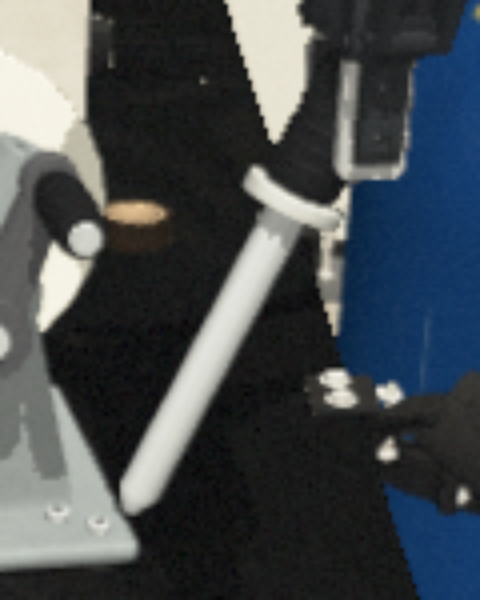

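```bash
python3 - <<'E'
from h import *
s,p,a,R=st();im=cv2.imread('pics/s3.png');g=p-.019*R[:,0]
pinfit(im,g,a,(370,195,410,240))
n=R[:,1]
print(proj('side',p),proj('side',p+n*.02),proj('side',p+n*.02+R[:,2]*.011))
im2,_=bot.capture('top');k=bot.get_calibration('top');cv2.imwrite('pics/t3.png',cv2.resize(im2[180:380,180:380],None,fx=3,fy=3))
print(proj('top',g),[(x['xy'],x['p']) for x in bot.pinpoint('top','pin_tip')[:2]],[(x['xy'],x['p']) for x in bot.pinpoint('top','pin_grip')[:2]])
s,p,a,R=st();print(p)
E
```

```text
rows 45 tilt deg 24.702098183468255 axis offset at g mm 10.491674548952567 lowest [  59.42493983 -105.91106057] resid 0.3058152382123744
[429.10096129 174.95458278] [434.39699878 179.99356728] [425.99939367 180.51583055]
[228.3077778  337.01617603] [([237.5, 292.0], 0.53)] []
[0.47227906 0.35267357 0.27428881]
```

View pics/t3.png

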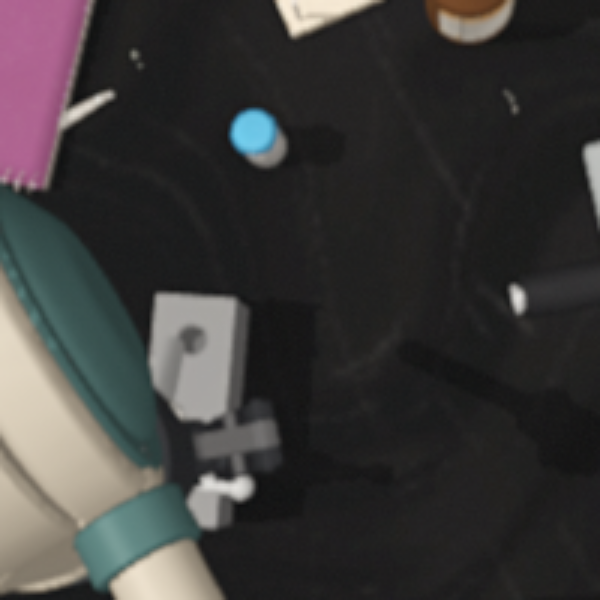

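```bash
python3 - <<'E'
from h import *
s,p,a,R=st();g=p-.019*R[:,0];print(p)
im,_=bot.capture('side');cv2.imwrite('pics/s4.png',im)
print(bot.observe()['eef_pos'])
print(proj('side',g))
pinfit(im,g,a,(370,200,412,246))
cv2.imwrite('pics/s4z.png',cv2.resize(im[130:280,340:460],None,fx=4,fy=4))
E
```

```text
[0.47227906 0.35267357 0.27428881]
[0.47240921 0.35277518 0.27447767]
[430.2801272  161.63732786]
rows 46 tilt deg 23.84210511894933 axis offset at g mm 4.755874628273134 lowest [  55.03905082 -114.05676868] resid 0.270512492552551
```

View pics/s4z.png

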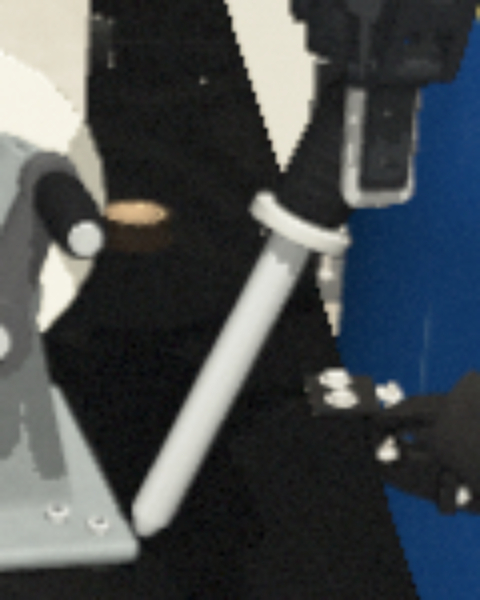

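```bash
python3 - <<'E'
from h import *
b=cv2.imread('pics/top0.png')[235:290,415:475]
cv2.imwrite('pics/tb.png',cv2.resize(b,None,fx=10,fy=10,interpolation=cv2.INTER_CUBIC))
b=cv2.imread('pics/side0.png')[145:200,315:375]
cv2.imwrite('pics/sb.png',cv2.resize(b,None,fx=10,fy=10,interpolation=cv2.INTER_CUBIC))
E
```

```text
(no output)
```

View pics/tb.png

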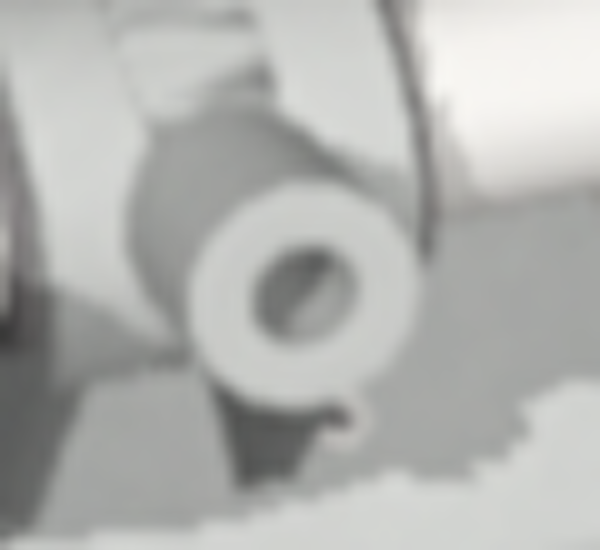

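View pics/sb.png

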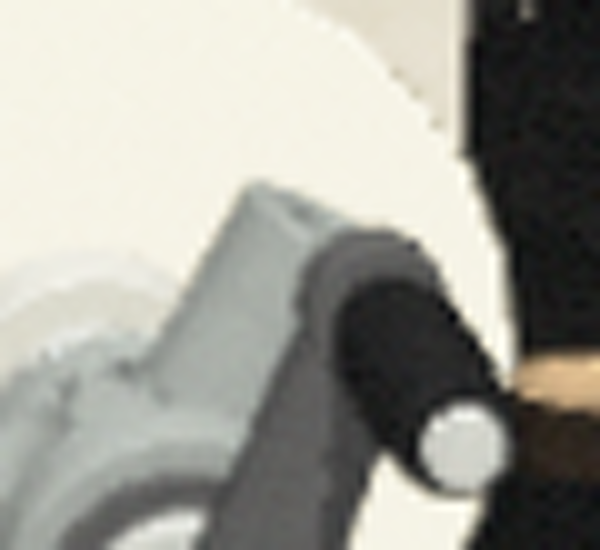

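```bash
python3 - <<'E'
from h import *
D=np.load('pics/top0d.npy')
o,d=ray('top',(445.15,263.95));B=o+d*((.187-o[2])/d[2]);print('boss',B)
pts=[]
for v in range(250,280):
  for u in range(430,460):
    r=np.hypot(u-445.15,v-263.95)
    if 7<r<10.5: o,d=ray('top',(u,v));pts.append(o+d*D[v,u])
pts=np.array(pts);m=np.median(pts,0);pts=pts[np.linalg.norm(pts-m,axis=1)<.025];print('ring mean',pts.mean(0),len(pts))
_,_,V=np.linalg.svd(pts-pts.mean(0));print('normal',V[2],np.degrees(np.arccos(abs(V[2][2]))))
BX=-np.sin(np.radians(28))*XT+np.array([0,0,np.cos(np.radians(28))])
# project predicted ring in side
yv=YV;z=BX;x=np.cross(yv,z)
for Bc in (B,np.array([.5769,.0546,.187])):
  for ang in (0,90,180,270): print(ang,proj('side',Bc+.018*(np.cos(np.radians(ang))*x+np.sin(np.radians(ang))*yv)).round(1),proj('top',Bc+.018*(np.cos(np.radians(ang))*x+np.sin(np.radians(ang))*yv)).round(1))
# pin tip
p=np.array([.4723,.3527,.2743]);a=np.radians(101.5);n=np.array([np.cos(a),np.sin(a),0])
o,d=ray('side',(377,263.7));g=p+[0,0,.019];q=o+d*((g-o)@n/(d@n))-g;print('tip rel',q@np.array([np.sin(a),-np.cos(a),0]),q[2],np.linalg.norm(q))
E
```

```text
boss [0.57461618 0.05078755 0.187     ]
ring mean [0.57458691 0.05109126 0.18766709] 197
normal [ 0.46882983  0.09039373 -0.87865099] 28.519940769004716
0 [338.8 162.6] [443.6 252.8]
90 [349.2 169.6] [433.4 266.6]
180 [355.5 170.5] [446.6 275. ]
270 [345.2 163.6] [456.9 261.3]
0 [337.5 163.2] [441.  251.3]
90 [348.  170.3] [430.7 265.1]
180 [354.3 171.2] [444.  273.5]
270 [344.  164.2] [454.3 259.9]
tip rel 0.06365813508587866 -0.14175488164327 0.15539242141208
```

carry_out(series=[[[20, -25, 0, 0, 0], [20, -30, 0, 0, 0], [20, -28, 0, 0, 0]]])

```text
t: 5.47
eef_pos: [0.469, 0.3503, 0.348]
eef_rot: [[-0.032, -0.199, 0.979], [-0.011, 0.98, 0.199], [-0.999, -0.004, -0.034]]
contact_force: [1.0, 0.2, -1.5]
width: 0.297
```

```bash
python3 - <<'E'
from h import *
plan([.5054,.0368,.36],YT,20,step=32)
E
```

```text
t 5.47 p [0.469  0.3503 0.348 ] a 101.5 F [ 1.   0.2 -1.5] w 25.4 n 10 xaxis [-0.032 -0.011 -0.999]
[20, -1.2, -31.4, -2.7, np.float64(0.0)]
[20, -1.2, -31.4, -2.7, np.float64(0.0)]
[20, -1.2, -31.4, -2.7, np.float64(0.0)]
[20, -1.2, -31.4, -2.7, np.float64(0.0)]
[20, -1.2, -31.4, -2.7, np.float64(0.0)]
[20, -1.2, -31.4, -2.7, np.float64(0.0)]
[20, -1.2, -31.4, -2.6, np.float64(0.0)]
[20, -1.2, -31.4, -2.6, np.float64(0.0)]
[20, -1.2, -31.4, -2.6, np.float64(0.0)]
[20, -1.2, -31.4, -2.6, np.float64(0.0)]
```

carry_out(series=[[[20, -2, -25, -3, 0], [20, -2, -33, -3, 0], [20, -2, -34, -3, 0], [20, -2, -34, -3, 0], [20, -2, -34, -3, 0]]])

```text
t: 5.88
eef_pos: [0.4881, 0.1938, 0.3589]
eef_rot: [[-0.032, -0.212, 0.977], [-0.004, 0.977, 0.212], [-0.999, 0.003, -0.032]]
contact_force: [0.1, -0.2, -0.4]
width: 0.295
```

```bash
python3 - <<'E'
from h import *
plan([.5054,.0368,.36],YT,20,step=32)
E
```

```text
t 5.88 p [0.4881 0.1938 0.3589] a 102.2 F [ 0.1 -0.2 -0.4] w 25.2 n 5 xaxis [-0.032 -0.004 -0.999]
[20, -0.2, -31.4, -3.3, np.float64(0.003)]
[20, -0.2, -31.4, -3.2, np.float64(0.003)]
[20, -0.2, -31.4, -3.1, np.float64(0.003)]
[20, -0.2, -31.4, -3.0, np.float64(0.003)]
[20, -0.2, -31.5, -2.9, np.float64(0.003)]
```

carry_out(series=[[[20, 0, -31, -3, 0.005], [20, 0, -31, -3, 0.005], [20, 0, -31, -3, 0.005], [20, 0, -28, -3, 0], [20, 0, -14, -3, 0]]])

```text
t: 6.3
eef_pos: [0.4996, 0.0487, 0.3543]
eef_rot: [[-0.041, -0.194, 0.98], [-0.007, 0.981, 0.194], [-0.999, 0.001, -0.041]]
contact_force: [0.3, 0.2, -1.9]
width: 0.287
```

```bash
python3 - <<'E'
from h import *
bot.capture('side')
plan([.5054,.0368,.36],YT,20,step=32)
s,p,a,R=st();g=p-.019*R[:,0]
im,_=bot.capture('side');cv2.imwrite('pics/s5.png',im)
print(bot.observe()['eef_pos'],R[:,0],proj('side',g))
im2,_=bot.capture('top')
cv2.imwrite('pics/s5z.png',np.hstack([cv2.resize(im[40:200,280:420],None,fx=2.8,fy=2.8),cv2.resize(im2[170:330,360:500],None,fx=2.8,fy=2.8)]))
E
```

```text
t 6.35 p [0.4993 0.0468 0.3541] a 101.1 F [-0.3 -2.5 -1.1] w 25.0 n 1 xaxis [-0.042 -0.009 -0.999]
[20, -5.9, -11.0, 4.1, np.float64(-0.006)]
[0.49931134 0.04929052 0.35423314] [-0.0415776  -0.00898598 -0.99909487] [393.40691678  61.8380895 ]
```

View pics/s5z.png

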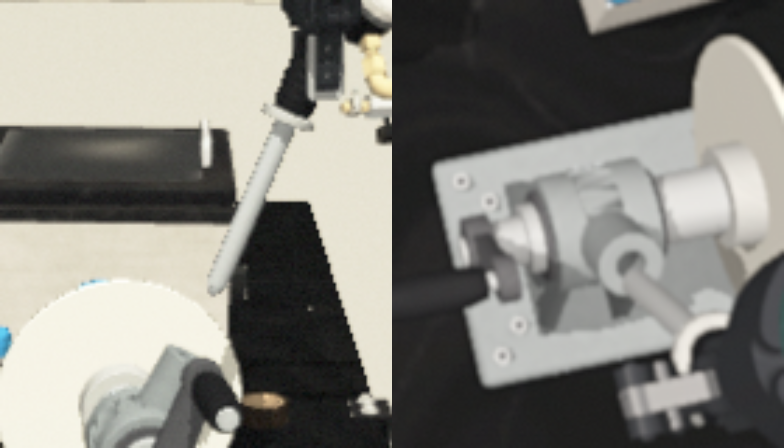

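```bash
python3 - <<'E'
from h import *
s,p,a,R=st();g=p-.019*R[:,0];n=R[:,1];x=R[:,2]
im=cv2.imread('pics/s5.png')
print(p,a)
# shank centre by hand rows
def on(u,v):
    o,d=ray('side',(u,v));return o+d*((g-o)@n/(d@n))
for (u,v) in [(357.5,144.5),(283/2.8+280,130/2.8+40)]:
    q=on(u,v);r=q-g;print(q.round(4),(r@XT).round(4),r[2].round(4),np.linalg.norm(r))
print(tri([ray('side',(357.5,144)),ray('top',(447.5,269.3))]))
im2,_=bot.capture('top');cv2.imwrite('pics/t5z.png',cv2.resize(im2[235:315,420:500],None,fx=7,fy=7,interpolation=cv2.INTER_CUBIC))
cv2.imwrite('pics/s5y.png',cv2.resize(im[70:150,330:410],None,fx=7,fy=7,interpolation=cv2.INTER_CUBIC))
E
```

```text
[0.49934853 0.05102546 0.35448196] 1.7660570961213984
[0.5573 0.063  0.2324] 0.0584 -0.1411 0.15268900505588634
[0.5196 0.0551 0.3332] 0.0199 -0.0403 0.04490827508807772
(array([0.55912278, 0.05798447, 0.23218785]), [np.float64(1.977441994773242), np.float64(1.977441994773236)])
```

View pics/t5z.png

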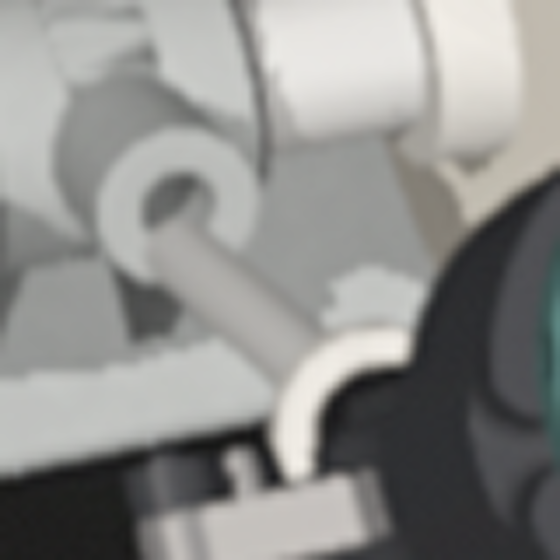

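View pics/s5y.png

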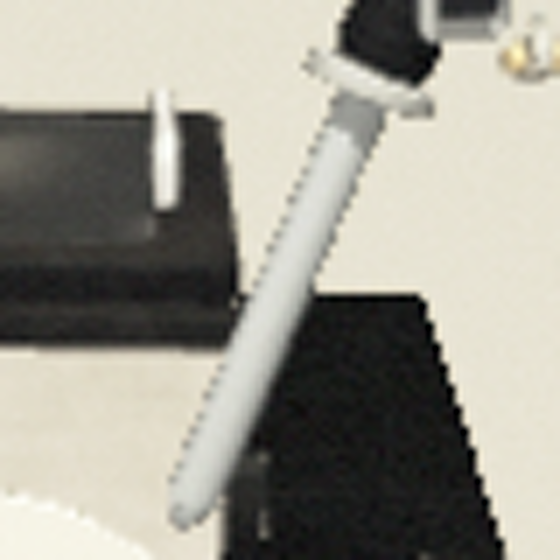

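```bash
python3 - <<'E'
from h import *
s,p,a,R=st();print(p,np.degrees(a),R[:,0])
T,e=tri([ray('side',(355.6,144)),ray('top',(446.6,265.2))]);print(T,e)
g=p-.019*R[:,0];n=R[:,1]
o,d=ray('side',(355.6,144));print(o+d*((g-o)@n/(d@n)))
B=np.array([.5746,.0508,.187]);ax=np.array([0,0,np.cos(np.radians(28))])-np.sin(np.radians(28))*XT
print('to +8mm', B+.008*ax-T, 'tool',R.T@(B+.008*ax-T)*1e3, R.T@-ax)
E
```

```text
[0.49937968 0.05201973 0.35470495] 101.28134039964655 [-0.04025808 -0.00370989 -0.99918243]
[0.5637005  0.05912777 0.23266568] [np.float64(3.1362782852179074), np.float64(3.1362782852176396)]
[0.56074537 0.06478402 0.2337645 ]
to +8mm [ 0.00721782 -0.00907012 -0.0386021 ] tool [ 38.31361114 -10.47048429   6.84998118] [ 0.86335431 -0.00277212  0.50459057]
```

carry_out(series=[[[20, 8, -6, 2, 0], [20, 10, -5, 3, 0], [20, 6, 0, 2, 0]]])

```text
t: 6.75
eef_pos: [0.5083, 0.0447, 0.3293]
eef_rot: [[-0.038, -0.2, 0.979], [-0.002, 0.98, 0.2], [-0.999, 0.005, -0.038]]
contact_force: [-0.4, 0.0, -1.8]
width: 0.292
```

```bash
python3 - <<'E'
from h import *
bot.capture('side');bot.capture('side')
s,p,a,R=st();print(p,np.degrees(a),R[:,0],s['contact_force'])
im,_=bot.capture('side');im2,_=bot.capture('top')
print(bot.observe()['eef_pos'])
cv2.imwrite('pics/z6.png',np.hstack([cv2.resize(im[100:180,320:400],None,fx=5,fy=5,interpolation=cv2.INTER_CUBIC),cv2.resize(im2[235:315,410:490],None,fx=5,fy=5,interpolation=cv2.INTER_CUBIC)]))
E
```

```text
[0.5076181  0.04527353 0.32880523] 101.53403352294201 [-0.0405738  -0.00162893 -0.99917522] [-0.64100078 -0.10777029 -1.60171635]
[0.50803146 0.04512528 0.33041572]
```

View pics/z6.png

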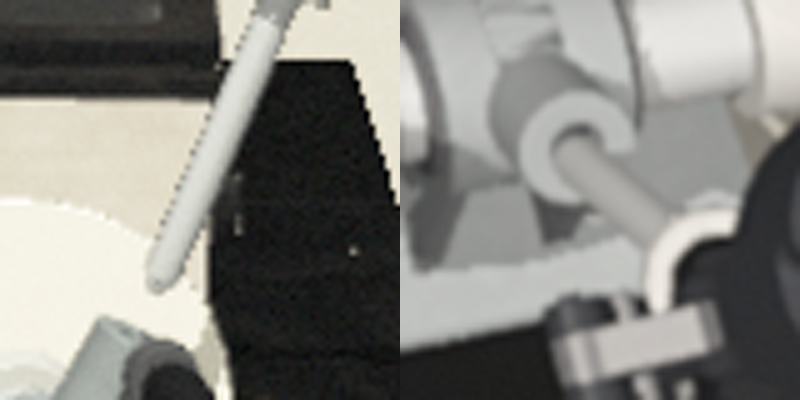

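```bash
python3 - <<'E'
from h import *
s,p,a,R=st();print(p)
T,e=tri([ray('side',(351.4,157)),ray('top',(444.4,264.2))]);print(T,e)
g=p-.019*R[:,0];n=R[:,1]
o,d=ray('side',(351.4,157));print(o+d*((g-o)@n/(d@n)))
B=np.array([.5746,.0508,.187]);ax=np.array([0,0,np.cos(np.radians(28))])-np.sin(np.radians(28))*XT
for h in (.008,.0,-.006): print(h,'tool',R.T@(B+h*ax-T)*1e3,proj('side',B+h*ax),proj('top',B+h*ax))
E
```

```text
[0.50803146 0.04512528 0.33041572]
[0.56950915 0.05654575 0.20746975] [np.float64(2.081216204730507), np.float64(2.081216204730643)]
[0.56747797 0.05796095 0.20756868]
0.008 tool [13.35584494 -6.71446316  0.58663877] [349.2869214  162.79866466] [446.80423157 265.78681745]
0.0 tool [20.27298961 -6.76291474  4.60543983] [347.19574063 166.58308971] [445.14220674 263.96095015]
-0.006 tool [25.46084812 -6.79925342  7.61954063] [345.63374856 169.40983812] [443.91652884 262.61444489]
```

carry_out(series=[[[20, 7, -4, 0, 0], [20, 7, -3, 0.5, 0]]])

```text
t: 7.12
eef_pos: [0.5104, 0.039, 0.3175]
eef_rot: [[-0.034, -0.202, 0.979], [-0.002, 0.979, 0.202], [-0.999, 0.005, -0.033]]
contact_force: [0.5, -0.6, -1.0]
width: 0.291
```

```bash
python3 - <<'E'
from h import *
bot.capture('side');bot.capture('side')
s,p,a,R=st();print(p,np.degrees(a),R[:,0],s['contact_force'])
im,_=bot.capture('side');im2,_=bot.capture('top')
print(bot.observe()['eef_pos'])
cv2.imwrite('pics/z7.png',np.hstack([cv2.resize(im[120:180,320:380],None,fx=6.6,fy=6.6,interpolation=cv2.INTER_CUBIC),cv2.resize(im2[235:295,415:475],None,fx=6.6,fy=6.6,interpolation=cv2.INTER_CUBIC)]))
E
```

```text
[0.50973718 0.03871949 0.3164747 ] 101.59025260265545 [-0.03654041 -0.0017544  -0.99933064] [-0.638371   -0.92211879 -1.59147859]
[0.51008191 0.03894067 0.31743468]
```

View pics/z7.png

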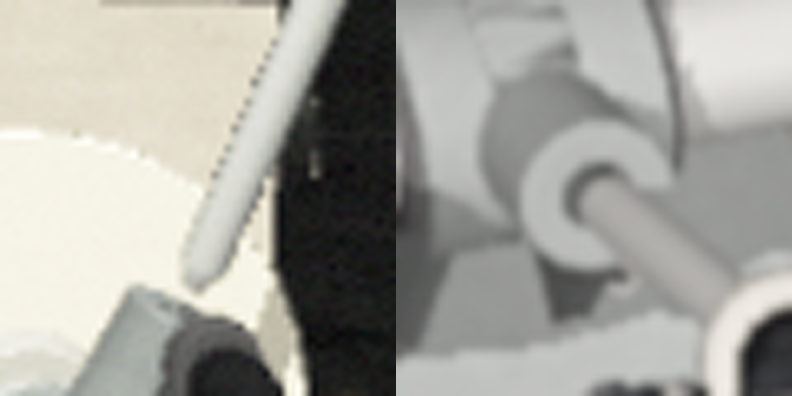

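```bash
python3 - <<'E'
from h import *
s,p,a,R=st();print(p)
im,_=bot.capture('top')
z=cv2.resize(im[245:285,425:465],None,fx=15,fy=15,interpolation=cv2.INTER_CUBIC)
z=cv2.convertScaleAbs(z,alpha=1.6,beta=-120)
B=np.array([.5746,.0508,.187]);ax=np.array([0,0,np.cos(np.radians(28))])-np.sin(np.radians(28))*XT
def P(q): u=proj('top',q);return (int((u[0]-425+.5)*15),int((u[1]-245+.5)*15))
cv2.line(z,P(B),P(B+.06*ax),(0,0,255),1)
cv2.circle(z,P(B+.008*ax),3,(255,0,0),-1)
x=np.cross(YV,ax)
for r in (.008,.018):
  pts=np.array([P(B+r*(np.cos(t)*x+np.sin(t)*YV)) for t in np.linspace(0,6.3,60)]);cv2.polylines(z,[pts],True,(0,200,0),1)
cv2.imwrite('pics/z8.png',z)
E
```

```text
[0.51008191 0.03894067 0.31743468]
```

View pics/z8.png

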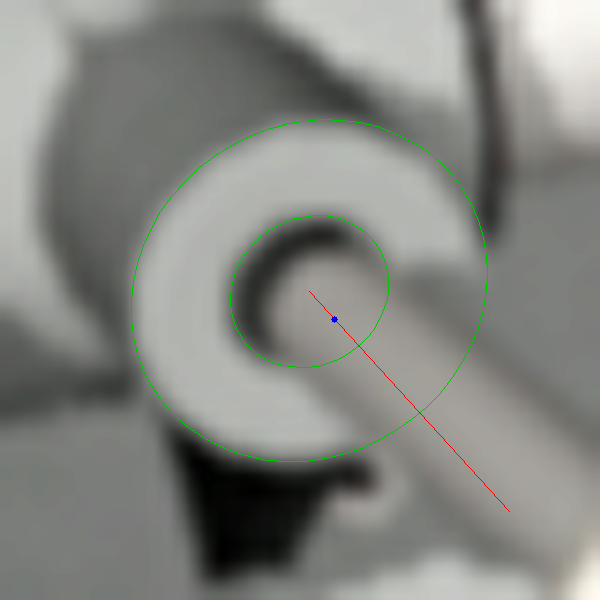

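carry_out(series=[[[20, 5, 0, 2.5, 0], [20, 5, 0, 2.5, 0], [20, 4, 0, 2, 0]]])

```text
t: 7.62
eef_pos: [0.5168, 0.0401, 0.3042]
eef_rot: [[-0.033, -0.201, 0.979], [-0.002, 0.98, 0.201], [-0.999, 0.004, -0.033]]
contact_force: [-2.0, -1.1, 0.0]
width: 0.295
```

```bash
cat > look.py <<'E'
from h import *
import sys
bot.capture('side')
s,p,a,R=st();print('t',s['t'],p,np.degrees(a).round(1),'x',R[:,0].round(3),'F',s['contact_force'].round(1),'w',s['width'])
im,_=bot.capture('side');im2,_=bot.capture('top')
B=np.array([.5746,.0508,.187]);ax=np.array([0,0,np.cos(np.radians(28))])-np.sin(np.radians(28))*XT
def ov(im,c,u0,v0,w,k):
    z=cv2.resize(im[v0:v0+w,u0:u0+w],None,fx=k,fy=k,interpolation=cv2.INTER_CUBIC)
    def P(q): u=proj(c,q);return (int((u[0]-u0+.5)*k),int((u[1]-v0+.5)*k))
    cv2.line(z,P(B),P(B+.15*ax),(0,0,255),1)
    return z
cv2.imwrite('pics/%s.png'%sys.argv[1],np.hstack([ov(im,'side',310,60,130,3),ov(im2,'top',400,220,78,5)]))
E
python3 look.py z9
```

```text
t 7.6667 [0.51645072 0.03992845 0.30306208] 101.6 x [-0.035 -0.003 -0.999] F [-1.7 -1.3 -3.3] w 0.29095743834573057
```

View pics/z9.png

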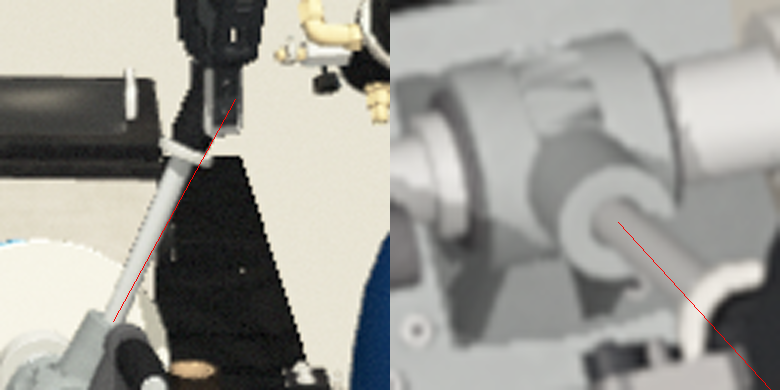

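carry_out(series=[[[20, 2, 0, -4, 0], [20, 3, 0, -4, 0], [20, 4, 0, -2, 0]]])

```text
t: 8.02
eef_pos: [0.51, 0.0382, 0.2963]
eef_rot: [[-0.024, -0.201, 0.979], [-0.002, 0.98, 0.201], [-1.0, 0.003, -0.023]]
contact_force: [3.1, 0.1, 1.0]
width: 0.293
```

```bash
python3 look.py z10
```

```text
t 8.0667 [0.50925416 0.03816199 0.29551958] 101.6 x [-0.025 -0.002 -1.   ] F [ 2.2 -0.3 -0.9] w 0.29037986866391435
```

View pics/z10.png

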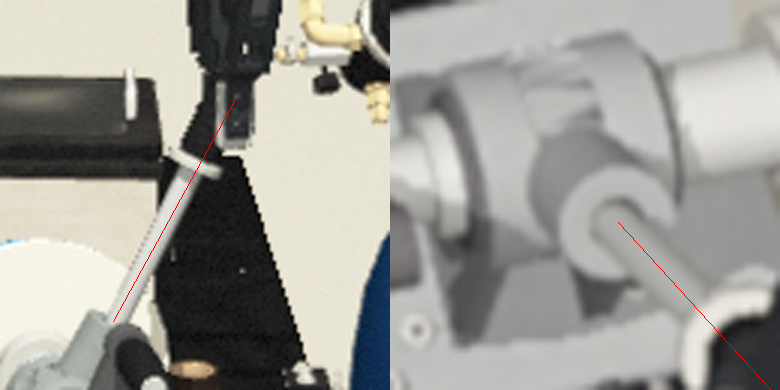

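carry_out(series=[[[20, 7, 0, 2.5, 0], [20, 8, 0, 4, 0], [20, 7, 0, 4, 0]]])

```text
t: 8.42
eef_pos: [0.521, 0.0405, 0.2745]
eef_rot: [[-0.02, -0.201, 0.979], [-0.001, 0.98, 0.201], [-1.0, 0.003, -0.02]]
contact_force: [1.3, -0.4, 0.4]
width: 0.294
```

```bash
python3 look.py z11
```

```text
t 8.4667 [0.52115327 0.04059038 0.27275815] 101.6 x [-0.022 -0.001 -1.   ] F [ 3.  -1.4 -1.9] w 0.29353364688566813
```

View pics/z11.png

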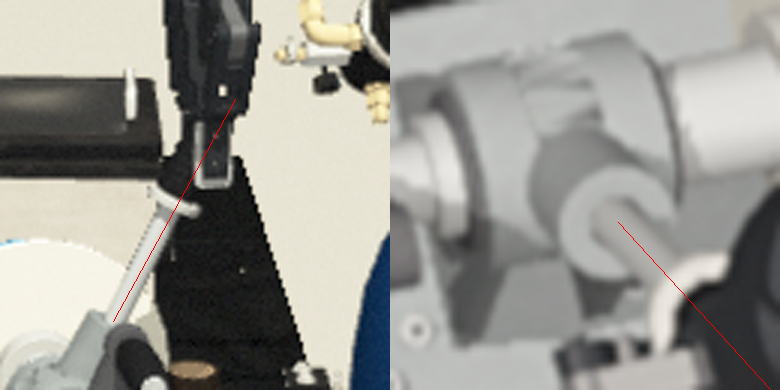

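carry_out(series=[[[20, 7, 0, 3.5, 0], [20, 6, 0, 3.5, 0], [20, 5, 0, 2.5, 0]]])

```text
t: 8.82
eef_pos: [0.5295, 0.0419, 0.257]
eef_rot: [[-0.022, -0.201, 0.979], [-0.003, 0.98, 0.201], [-1.0, 0.002, -0.022]]
contact_force: [-6.9, -1.7, 21.0]
width: 0.297
```

```bash
python3 look.py z12
```

```text
t 8.8667 [0.53007644 0.04206275 0.25612262] 101.6 x [-0.022 -0.003 -1.   ] F [ 1.6 -0.6  3.6] w 0.28837004668010235
```

View pics/z12.png

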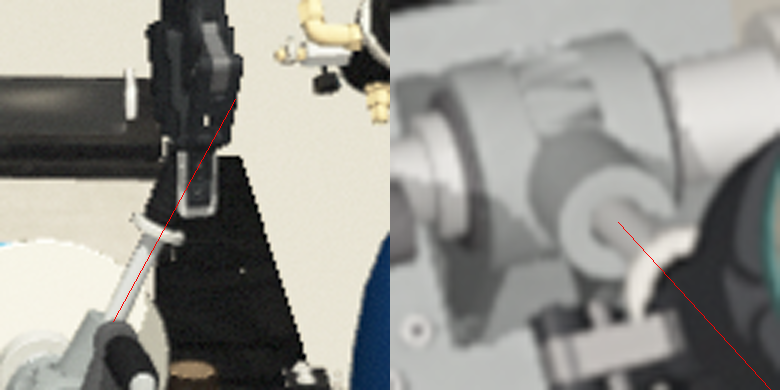

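carry_out(series=[[[45, 0, 0, 0, 0], [60, 0, 0, 0, 0], [60, 0, 0, 0, 0], [60, 0, 0, 0, 0]]])

```text
t: 9.3
eef_pos: [0.5274, 0.043, 0.254]
eef_rot: [[-0.029, -0.201, 0.979], [-0.001, 0.98, 0.201], [-1.0, 0.005, -0.028]]
contact_force: [1.3, -0.5, -0.3]
width: 0.697
```

```bash
python3 look.py z13
```

```text
t 9.35 [0.5274039  0.04299482 0.25395704] 101.6 x [-0.029 -0.001 -1.   ] F [-0.4 -1.1 -0.4] w 0.7028321869563227
```

View pics/z13.png

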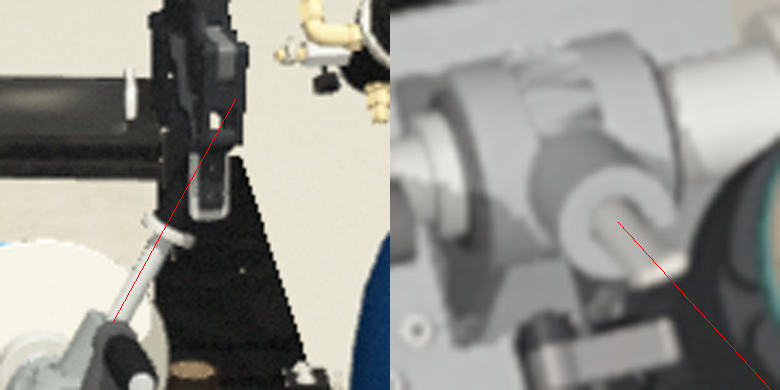

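carry_out(series=[[[60, -30, 0, 0, 0], [60, -38, 0, 0, 0], [60, -25, 0, 0, 0], [60, 0, 20, 0, 0], [60, 0, 35, 0, 0]]])

```text
t: 9.87
eef_pos: [0.5191, 0.0931, 0.3487]
eef_rot: [[-0.035, -0.194, 0.98], [-0.004, 0.981, 0.194], [-0.999, 0.003, -0.035]]
contact_force: [0.1, 0.8, -1.3]
width: 0.702
```

```bash
python3 look.py z14; python3 - <<'E'
from h import *
r=[]
for c in ('side','top'):
    x=bot.pinpoint(c,'crank_handle');print([(q['xy'],q['p']) for q in x[:2]])
    if x: r.append(ray(c,x[0]['xy']))
if len(r)==2: print(tri(r))
E
```

```text
t 9.9167 [0.51723282 0.10085084 0.34952093] 101.5 x [-0.035  0.005 -0.999] F [-0.8  3.6  0.4] w 0.7042598177694701
[([355.5, 182.7], 0.74)]
[([372.7, 268.8], 0.67)]
(array([0.56498437, 0.15951344, 0.19515843]), [np.float64(3.5015380782537564), np.float64(3.5015380782537617)])
```

View pics/z14.png

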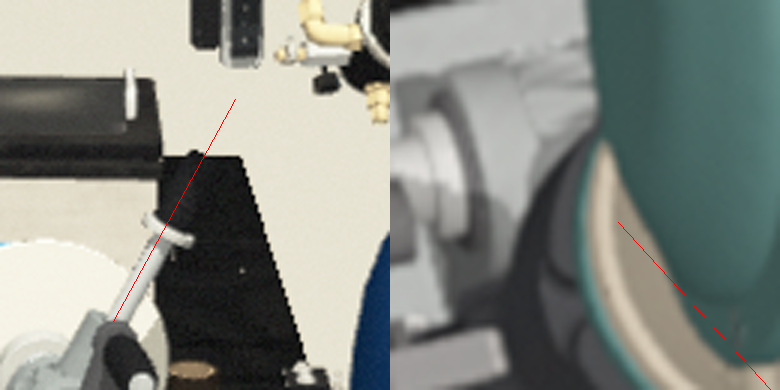

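```bash
python3 - <<'E'
from h import *
print(bot.observe()['qpos'])
S=np.array([.5853,.1639,.125]);
for th in (70,73): print(S-.075*np.cos(np.radians(th))*XT+[0,0,.075*np.sin(np.radians(th))]+.009*YV)
plan([.561,.168,.30],YT-np.pi/2,70)
E
```

```text
[ 4.94177707e-02  1.79647015e-01  1.35397607e+00 -1.01207462e-03
  1.64582232e+00 -1.72141643e+00]
[0.55837565 0.16765223 0.19547695]
[0.56202582 0.16838823 0.19672286]
t 10.12 p [0.5177 0.0947 0.3474] a 101.5 F [-0.3  0.4 -0.2] w 60.2 n 14 xaxis [-0.038 -0.003 -0.999]
[70, 3.4, 4.5, 4.1, np.float64(0.112)]
[70, 3.4, 4.9, 3.5, np.float64(0.112)]
[70, 3.4, 5.3, 3.0, np.float64(0.112)]
[70, 3.4, 5.6, 2.3, np.float64(0.112)]
[70, 3.4, 5.8, 1.7, np.float64(0.112)]
[70, 3.4, 6.0, 1.0, np.float64(0.112)]
[70, 3.4, 6.1, 0.4, np.float64(0.112)]
[70, 3.4, 6.1, -0.3, np.float64(0.112)]
[70, 3.4, 6.0, -1.0, np.float64(0.112)]
[70, 3.4, 5.8, -1.7, np.float64(0.112)]
[70, 3.4, 5.6, -2.3, np.float64(0.112)]
[70, 3.4, 5.3, -2.9, np.float64(0.112)]
[70, 3.4, 5.0, -3.5, np.float64(0.112)]
[70, 3.4, 4.5, -4.0, np.float64(0.112)]
```

carry_out(series=[[[70, 0, 20, 4, 0.1], [70, 0, 20, 4, 0.115], [70, 0, 20, 4, 0.115], [70, 0, 10, 4, 0.115], [70, 0, 6, 4, 0.115]]], newtons=25)

```text
t: 10.53
eef_pos: [0.5355, 0.1656, 0.3443]
eef_rot: [[-0.042, 0.383, 0.923], [-0.007, 0.924, -0.383], [-0.999, -0.023, -0.036]]
contact_force: [0.2, -0.5, -0.1]
width: 0.822
```

carry_out(series=[[[70, 0, 0, 0, 0.115], [70, 0, 0, 0, 0.115], [70, 0, 0, 0, 0.115], [70, 0, 0, 0, 0.115], [70, 0, 0, 0, 0.115]]])

```text
t: 10.95
eef_pos: [0.5379, 0.162, 0.34]
eef_rot: [[-0.048, 0.842, 0.538], [-0.01, 0.538, -0.843], [-0.999, -0.046, -0.017]]
contact_force: [0.1, 0.5, -0.1]
width: 0.819
```

```bash
python3 - <<'E'
from h import *
plan([.561,.168,.30],YT-np.pi/2,70)
E
```

```text
t 10.95 p [0.5379 0.162  0.34  ] a 32.6 F [ 0.1  0.5 -0.1] w 69.9 n 4 xaxis [-0.048 -0.01  -0.999]
[70, 10.0, 5.7, 1.8, np.float64(0.092)]
[70, 10.0, 5.8, 1.3, np.float64(0.092)]
[70, 10.0, 5.9, 0.8, np.float64(0.092)]
[70, 10.0, 6.0, 0.2, np.float64(0.092)]
```

carry_out(series=[[[70, 6, 7, 2, 0.1], [70, 8, 7, 1.5, 0.1], [70, 10, 7, 1, 0.1], [70, 12, 6, 0, 0.08]]])

```text
t: 11.28
eef_pos: [0.565, 0.1636, 0.3027]
eef_rot: [[-0.046, 0.986, 0.161], [-0.012, 0.16, -0.987], [-0.999, -0.047, 0.004]]
contact_force: [0.1, 0.2, -0.5]
width: 0.819
```

```bash
python3 - <<'E'
from h import *
bot.capture('side')
plan([.561,.168,.30],YT-np.pi/2,70)
k=bot.get_calibration('wrist')
im,_=bot.capture('wrist');cv2.imwrite('pics/w5.png',im)
ims,_=bot.capture('side');cv2.imwrite('pics/s9.png',cv2.resize(ims[40:240,260:460],None,fx=3,fy=3))
x=bot.pinpoint('wrist','crank_handle');print([(q['xy'],q['p']) for q in x[:2]])
S=np.array([.5853,.1639,.125])
for th in (65,70,75): print(th,proj('wrist',S-.075*np.cos(np.radians(th))*XT+[0,0,.075*np.sin(np.radians(th))],k), proj('side',S-.075*np.cos(np.radians(th))*XT+[0,0,.075*np.sin(np.radians(th))]+.03*YV))
E
```

```text
t 11.33 p [0.5648 0.1634 0.2993] a 9.1 F [ 0.8 -0.5 -2. ] w 70.0 n 1 xaxis [-0.05  -0.013 -0.999]
[70, -0.7, -3.0, -5.1, np.float64(-0.04)]
[([331.2, 244.6], 0.91)]
65 [315.23450854 243.68984894] [363.95582954 189.52111476]
70 [323.95454488 244.57584058] [360.35643224 188.26337519]
75 [333.18113862 245.23624146] [356.61361234 187.32057168]
```

View pics/w5.png

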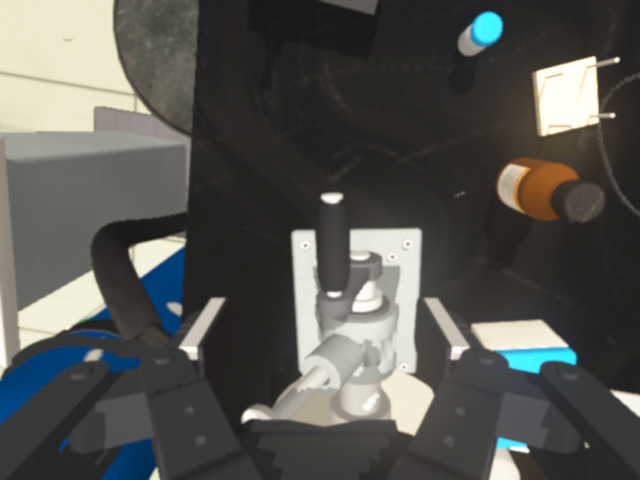

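View pics/s9.png

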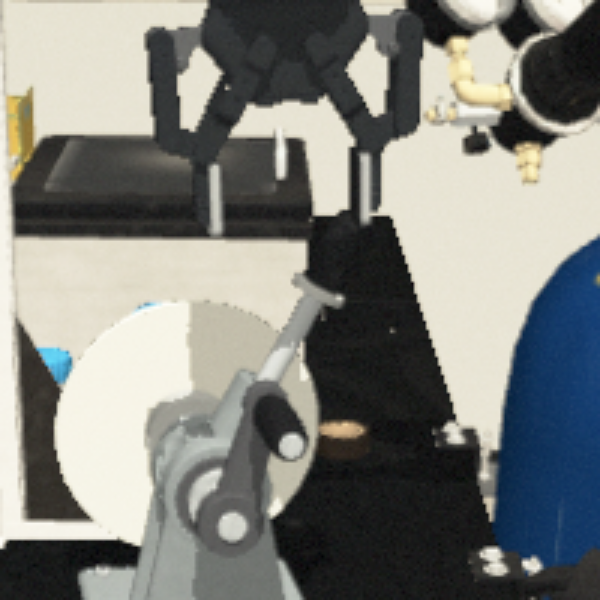

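carry_out(series=[[[70, 20, 1, -2, -0.03], [70, 32, 1, -2, -0.01], [70, 30, 1.5, -1, 0], [70, 15, 1, 0, 0]]])

```text
t: 11.82
eef_pos: [0.5676, 0.168, 0.2121]
eef_rot: [[-0.03, 0.976, 0.215], [-0.009, 0.215, -0.977], [-1.0, -0.031, 0.002]]
contact_force: [-0.2, -0.9, 0.0]
width: 0.826
```

```bash
python3 - <<'E'
from h import *
bot.capture('side')
plan([.562,.1686,.178],YT-np.pi/2,70)
ims,_=bot.capture('side');cv2.imwrite('pics/s10.png',cv2.resize(ims[40:240,260:460],None,fx=3,fy=3))
E
```

```text
t 11.87 p [0.5665 0.1677 0.2101] a 12.4 F [-1.4  0.8 -1. ] w 70.0 n 1 xaxis [-0.034 -0.01  -0.999]
[70, 32.1, -4.2, -1.9, np.float64(0.018)]
```

View pics/s10.png

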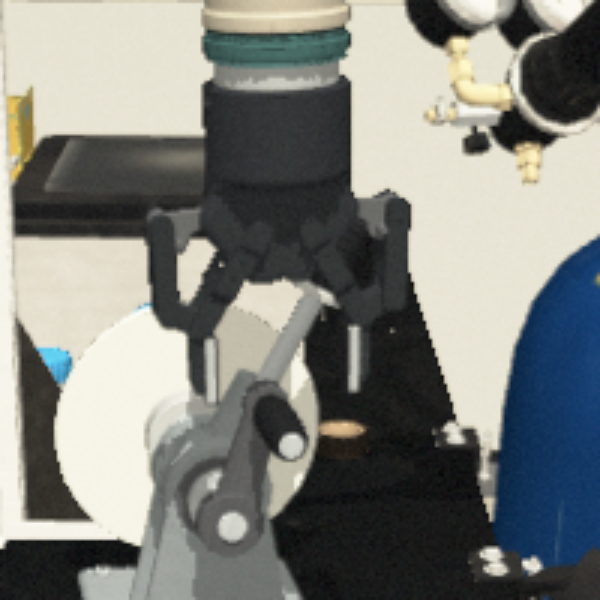

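carry_out(series=[[[70, 17, -2, -1, 0.018], [70, 15, -1, -1, 0], [50, 4, 0, 0, 0], [15, 0, 0, 0, 0], [15, 0, 0, 0, 0]]], newtons=25)

```text
t: 12.33
eef_pos: [0.5672, 0.1687, 0.1844]
eef_rot: [[-0.019, 0.98, 0.2], [-0.008, 0.2, -0.98], [-1.0, -0.02, 0.004]]
contact_force: [-0.4, -0.3, 0.1]
width: 0.402
```

carry_out(series=[[[15, 0, 0, 0, 0], [15, 0, 0, 0, 0], [15, 0, 0, 0, 0]]])

```text
t: 12.58
eef_pos: [0.5669, 0.1685, 0.1863]
eef_rot: [[-0.019, 0.98, 0.2], [-0.008, 0.2, -0.98], [-1.0, -0.02, 0.004]]
contact_force: [-0.5, -0.8, -6.5]
width: 0.252
```

```bash
python3 - <<'E'
from h import *
plan([.562,.1686,.178],YT-np.pi/2,15)
ims,_=bot.capture('side');cv2.imwrite('pics/s11.png',cv2.resize(ims[40:240,260:460],None,fx=3,fy=3))
E
```

```text
t 12.58 p [0.5669 0.1685 0.1863] a 11.5 F [-0.5 -0.8 -6.5] w 21.5 n 1 xaxis [-0.019 -0.008 -1.   ]
[15, 8.3, -4.8, -1.1, np.float64(0.002)]
```

View pics/s11.png

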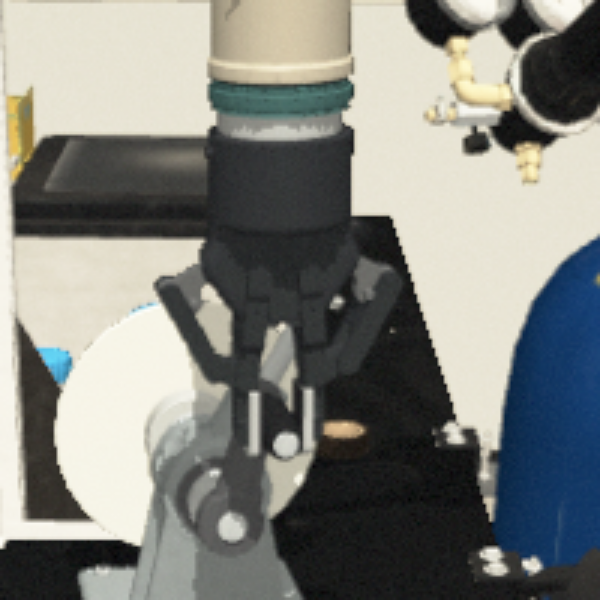

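carry_out(series=[[[40, 0, 0, 0, 0], [40, 6, -1, 0, 0], [40, 4, 0, 0, 0], [15, 0, 0, 0, 0], [15, 0, 0, 0, 0]]])

```text
t: 13.05
eef_pos: [0.5678, 0.1686, 0.178]
eef_rot: [[-0.013, 0.98, 0.2], [-0.007, 0.2, -0.98], [-1.0, -0.014, 0.004]]
contact_force: [-1.4, -0.3, 2.9]
width: 0.251
```

carry_out(series=[[[15, 0, 0, 0, 0], [15, 0, 0, 0, 0]]])

```text
t: 13.22
eef_pos: [0.5678, 0.1685, 0.1782]
eef_rot: [[-0.013, 0.98, 0.2], [-0.007, 0.2, -0.98], [-1.0, -0.014, 0.004]]
contact_force: [-0.1, -0.2, -1.7]
width: 0.256
```

carry_out(series=[[[15, -0.8, 4, 0, 0], [15, -0.6, 4, 0, 0], [15, -0.4, 4, 0, 0]]])

```text
t: 13.47
eef_pos: [0.5759, 0.1701, 0.1794]
eef_rot: [[-0.022, 0.979, 0.2], [-0.009, 0.2, -0.98], [-1.0, -0.023, 0.004]]
contact_force: [-3.9, -1.2, 2.4]
width: 0.252
```

carry_out(series=[[[15, -0.3, 4, 0, 0], [15, -0.1, 4, 0, 0]]])

```text
t: 13.63
eef_pos: [0.5837, 0.1716, 0.1798]
eef_rot: [[-0.024, 0.979, 0.2], [-0.009, 0.2, -0.98], [-1.0, -0.025, 0.005]]
contact_force: [-3.2, -0.5, 0.9]
width: 0.254
```

```bash
cat > crank.py <<'E'
from h import *
import sys
s,p,a,R=st();S=np.array([.5853,.1639,.125]);g=p-.019*R[:,0]-S
im,_=bot.capture('side');cv2.imwrite('pics/%s.png'%sys.argv[1],cv2.resize(im[40:240,260:460],None,fx=3,fy=3))
print(s['t'],p.round(4),'F',s['contact_force'].round(1),'w',s['width'],'th',np.degrees(np.arctan2(g[2],-(g@XT))).round(1),'r',np.hypot(g[2],g@XT).round(4),'yv',(g@YV).round(4),'x',R[:,0].round(3))
E
python3 crank.py c1
```

```text
13.6333 [0.5837 0.1716 0.1798] F [-3.2 -0.5  0.9] w 0.25351520473123373 th 90.4 r 0.0738 yv 0.0079 x [-0.024 -0.009 -1.   ]
```

View pics/c1.png

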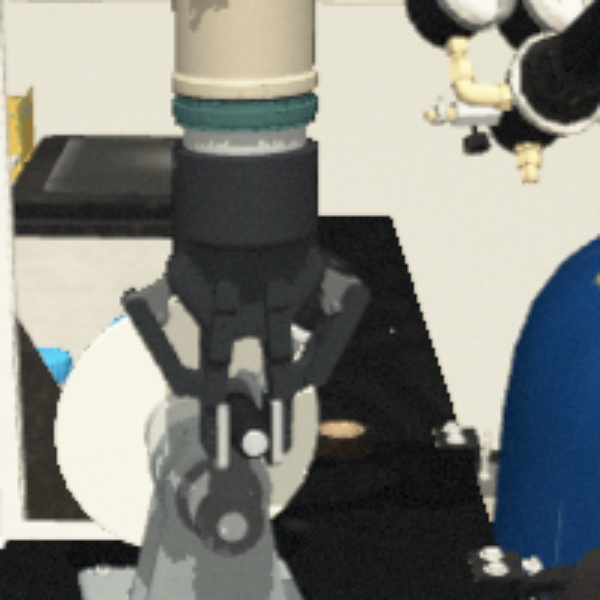

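carry_out(series=[[[15, 0.0, 4, 0, 0], [15, 0.2, 4, 0, 0]]])

```text
t: 13.85
eef_pos: [0.5929, 0.1734, 0.1792]
eef_rot: [[-0.023, 0.979, 0.2], [-0.01, 0.2, -0.98], [-1.0, -0.025, 0.005]]
contact_force: [-2.2, -1.6, 0.7]
width: 0.252
```

carry_out(series=[[[15, 0.4, 4, 0, 0], [15, 0.6, 4, 0, 0]]])

```text
t: 14.02
eef_pos: [0.6012, 0.175, 0.1776]
eef_rot: [[-0.024, 0.979, 0.2], [-0.01, 0.2, -0.98], [-1.0, -0.026, 0.005]]
contact_force: [-3.5, 0.2, 0.8]
width: 0.248
```

```bash
python3 crank.py c2
```

```text
14.0167 [0.6012 0.175  0.1776] F [-3.5  0.2  0.8] w 0.2480991432999736 th 104.3 r 0.0739 yv 0.0078 x [-0.024 -0.01  -1.   ]
```

View pics/c2.png

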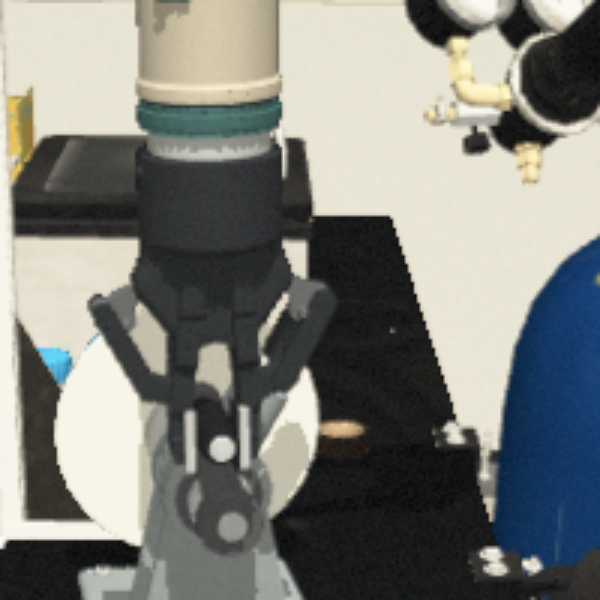

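```bash
python3 - <<'E'
from h import *
im,_=bot.capture('side');im2,_=bot.capture('top');im3,_=bot.capture('wrist')
cv2.imwrite('pics/c3.png',np.hstack([cv2.resize(im[120:200,320:400],None,fx=5,fy=5,interpolation=cv2.INTER_CUBIC),cv2.resize(im2[210:310,400:500],None,fx=4,fy=4)]))
cv2.imwrite('pics/c3w.png',im3)
E
```

View pics/c3.png

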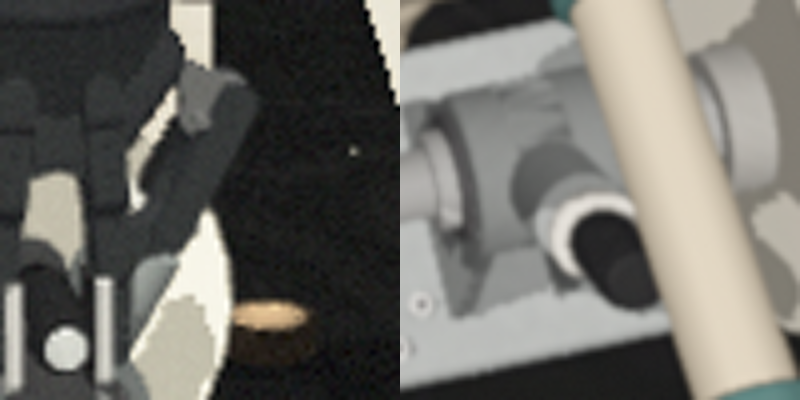

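View pics/c3w.png

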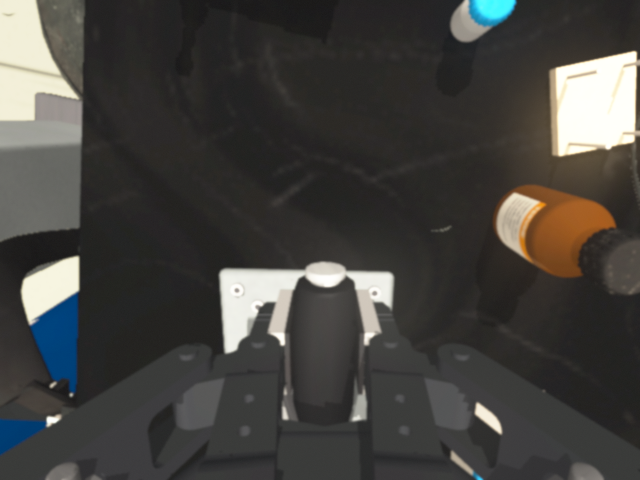

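carry_out(series=[[[50, 0, 0, 0, 0], [50, 0, 0, 0, 0], [50, 0, 0, 0, 0], [50, -20, 0, 0, 0], [50, -35, 0, 0, 0]]])

```text
t: 14.63
eef_pos: [0.6022, 0.176, 0.2275]
eef_rot: [[-0.029, 0.979, 0.201], [-0.009, 0.2, -0.98], [-1.0, -0.03, 0.003]]
contact_force: [1.0, 0.3, -0.5]
width: 0.587
```

carry_out(series=[[[50, -35, 0, 0, 0], [50, -35, 0, 0, 0], [50, -10, 0, 0, -0.1], [50, 0, 0, 0, -0.115], [50, 0, 0, 0, -0.115]]])

```text
t: 15.05
eef_pos: [0.6086, 0.1782, 0.3218]
eef_rot: [[-0.008, 0.855, 0.519], [-0.004, 0.519, -0.855], [-1.0, -0.009, -0.0]]
contact_force: [-0.3, -0.7, -0.0]
width: 0.588
```

```bash
python3 look.py z20; python3 - <<'E'
from h import *
plan([.53,.06,.30],YT,50)
E
```

```text
t 15.1 [0.60863405 0.17826839 0.32204226] 31.5 x [-0.007 -0.004 -1.   ] F [0.7 0.2 1. ] w 0.5892508219794286
t 15.2 p [0.6077 0.178  0.3201] a 30.7 F [-0.   0.8 -0.5] w 50.0 n 11 xaxis [-0.011 -0.005 -1.   ]
[50, 1.8, -11.6, 5.6, np.float64(-0.112)]
[50, 1.8, -12.1, 4.3, np.float64(-0.112)]
[50, 1.8, -12.5, 2.9, np.float64(-0.112)]
[50, 1.8, -12.8, 1.5, np.float64(-0.112)]
[50, 1.8, -12.8, 0.0, np.float64(-0.112)]
[50, 1.8, -12.8, -1.4, np.float64(-0.112)]
[50, 1.8, -12.5, -2.8, np.float64(-0.112)]
[50, 1.8, -12.1, -4.2, np.float64(-0.112)]
[50, 1.8, -11.6, -5.5, np.float64(-0.112)]
[50, 1.8, -10.9, -6.8, np.float64(-0.112)]
[50, 1.8, -10.1, -8.0, np.float64(-0.112)]
```

View pics/z20.png

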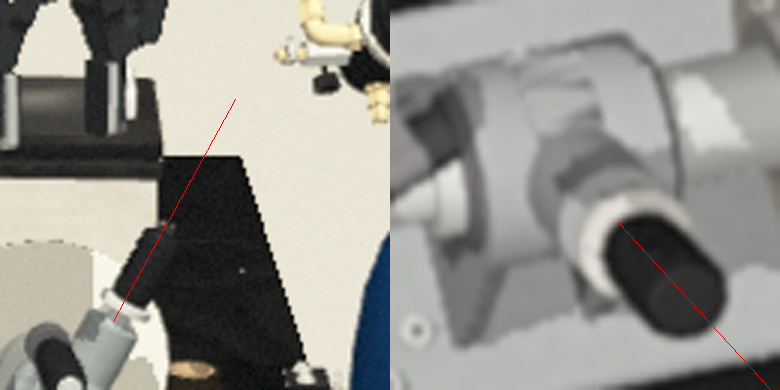

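carry_out(series=[[[50, 0, -12, 6, -0.112], [50, 0, -13, 5, -0.115], [50, 0, -13, 3, -0.115], [50, 0, -13, 2, -0.115], [50, 0, -13, 0, -0.115]]], newtons=60)

```text
t: 15.62
eef_pos: [0.5712, 0.1221, 0.3169]
eef_rot: [[-0.015, 0.435, 0.9], [-0.004, 0.9, -0.435], [-1.0, -0.01, -0.012]]
contact_force: [0.2, -0.0, 0.1]
width: 0.585
```

```bash
python3 - <<'E'
from h import *
plan([.555,.0466,.29],YT,50)
E
```

```text
t 15.62 p [0.5712 0.1221 0.3169] a 64.2 F [ 0.2 -0.   0.1] w 50.0 n 6 xaxis [-0.015 -0.004 -1.   ]
[50, 4.5, -12.5, 3.0, np.float64(-0.108)]
[50, 4.5, -12.8, 1.7, np.float64(-0.108)]
[50, 4.5, -12.9, 0.3, np.float64(-0.108)]
[50, 4.5, -12.8, -1.1, np.float64(-0.108)]
[50, 4.5, -12.6, -2.5, np.float64(-0.108)]
[50, 4.5, -12.3, -3.8, np.float64(-0.108)]
```

carry_out(series=[[[50, 3, -13, 3, -0.11], [50, 4, -13, 2, -0.11], [50, 4, -13, 0, -0.11], [50, 4, -13, -1, -0.11], [50, 4, -13, -2, -0.11]]])

```text
t: 16.03
eef_pos: [0.5553, 0.0556, 0.296]
eef_rot: [[-0.018, -0.114, 0.993], [-0.003, 0.994, 0.114], [-1.0, -0.001, -0.018]]
contact_force: [0.5, -0.7, 0.7]
width: 0.585
```

```bash
python3 - <<'E'
from h import *
bot.capture('side')
plan([.555,.0466,.21],YT,50)
E
```

```text
t 16.08 p [0.5544 0.053  0.295 ] a 96.6 F [-0.3 -1.4 -0.8] w 50.5 n 3 xaxis [-0.021 -0.006 -1.   ]
[50, 28.3, -2.1, -0.0, np.float64(-0.028)]
[50, 28.3, -2.1, -0.1, np.float64(-0.028)]
[50, 28.3, -2.1, -0.2, np.float64(-0.028)]
```

carry_out(series=[[[50, 5, -3, 0, -0.04], [50, 15, -2.5, 0, -0.04], [50, 22, -1, 0, 0]]])

```text
t: 16.33
eef_pos: [0.5567, 0.0456, 0.2553]
eef_rot: [[-0.013, -0.182, 0.983], [-0.005, 0.983, 0.182], [-1.0, -0.003, -0.013]]
contact_force: [-1.0, -0.1, -0.4]
width: 0.588
```

```bash
python3 look.py z21; python3 - <<'E'
from h import *
plan([.555,.0466,.21],YT,50)
E
```

```text
t 16.3833 [0.55368196 0.0456746  0.24990494] 100.4 x [-0.023 -0.005 -1.   ] F [-2.1  0.8 -3.3] w 0.5917839459716037
t 16.48 p [0.5545 0.0461 0.2529] a 100.5 F [ 0.5  1.  -0.3] w 50.0 n 2 xaxis [-0.02  -0.005 -1.   ]
[50, 21.5, 0.2, 0.3, np.float64(-0.007)]
[50, 21.5, 0.2, 0.3, np.float64(-0.007)]
```

View pics/z21.png

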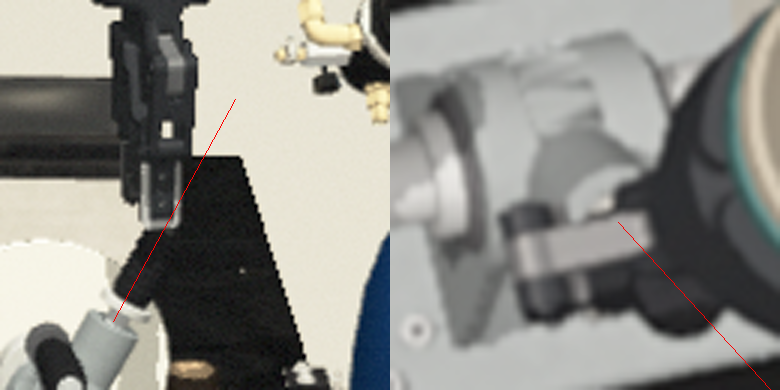

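Pin (flange at about (130,305), gap visible) is below the fingers. Lower and grip.

carry_out(series=[[[50, 20, 0, 0.5, 0], [50, 20, 0, 0.5, 0], [50, 2, 0, 0, 0], [15, 0, 0, 0, 0], [15, 0, 0, 0, 0]]], newtons=60)

```text
t: 16.9
eef_pos: [0.5587, 0.0479, 0.216]
eef_rot: [[-0.011, -0.174, 0.985], [-0.004, 0.985, 0.174], [-1.0, -0.002, -0.012]]
contact_force: [-0.1, 0.4, -0.1]
width: 0.311
```

carry_out(series=[[[15, 0, 0, 0, 0], [15, 0, 0, 0, 0]]])

```text
t: 17.07
eef_pos: [0.5594, 0.0483, 0.2182]
eef_rot: [[-0.009, -0.174, 0.985], [-0.004, 0.985, 0.174], [-1.0, -0.002, -0.01]]
contact_force: [-1.0, -0.3, -2.3]
width: 0.28
```

```bash
python3 look.py z22
```

```text
t 17.1167 [0.55942119 0.04830689 0.2183159 ] 100.0 x [-0.009 -0.004 -1.   ] F [-1.1 -0.  -1.7] w 0.2785793040341626
```

View pics/z22.png

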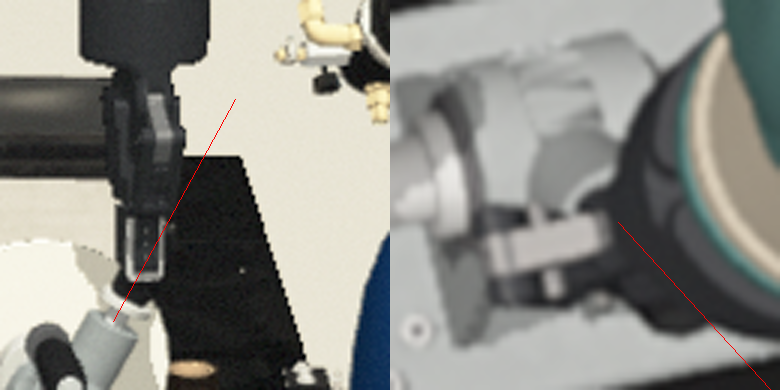

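carry_out(series=[[[15, 3, 0, 1.6, 0], [15, 3.5, 0, 1.8, 0], [15, 3.5, 0, 1.8, 0]]])

```text
t: 17.47
eef_pos: [0.5629, 0.0489, 0.2096]
eef_rot: [[-0.011, -0.174, 0.985], [-0.005, 0.985, 0.174], [-1.0, -0.003, -0.011]]
contact_force: [-4.1, -0.4, 5.8]
width: 0.279
```

carry_out(series=[[[15, 4, 0, 2.1, 0], [15, 4, 0, 2.1, 0]]])

```text
t: 17.63
eef_pos: [0.5639, 0.049, 0.2079]
eef_rot: [[-0.014, -0.174, 0.985], [-0.006, 0.985, 0.174], [-1.0, -0.004, -0.015]]
contact_force: [-15.1, -0.6, 33.1]
width: 0.277
```

```bash
python3 look.py z23
```

```text
t 17.6833 [0.56385096 0.04903693 0.20799113] 100.0 x [-0.014 -0.006 -1.   ] F [-12.3  -0.8  22.9] w 0.277267474071891
```

View pics/z23.png

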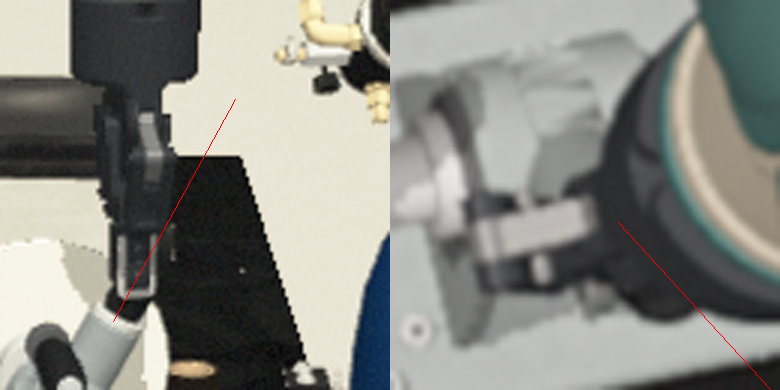

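carry_out(series=[[[40, 0, 0, 0, 0], [50, 0, 0, 0, 0], [50, 0, 0, 0, 0], [50, 0, 0, 0, 0]]])

```text
t: 18.12
eef_pos: [0.5663, 0.0489, 0.2104]
eef_rot: [[-0.005, -0.174, 0.985], [-0.007, 0.985, 0.173], [-1.0, -0.006, -0.006]]
contact_force: [-0.2, 0.3, 0.9]
width: 0.589
```

carry_out(series=[[[50, -15, 0, 0, 0], [50, -30, 0, 0, 0], [50, -35, 0, 0, 0], [50, -35, 0, -10, 0], [50, -10, 0, -30, 0]]])

```text
t: 18.53
eef_pos: [0.531, 0.043, 0.3307]
eef_rot: [[-0.017, -0.174, 0.985], [-0.005, 0.985, 0.174], [-1.0, -0.002, -0.018]]
contact_force: [1.1, -0.3, 1.6]
width: 0.589
```

carry_out(series=[[[50, -10, 10, -38, 0], [50, 0, 10, -38, 0], [50, 0, 10, -30, 0], [50, 0, 0, -10, 0]]])

```text
t: 18.87
eef_pos: [0.41, 0.0519, 0.3443]
eef_rot: [[-0.012, -0.172, 0.985], [-0.006, 0.985, 0.172], [-1.0, -0.004, -0.012]]
contact_force: [-0.0, 0.4, -0.4]
width: 0.586
```

```bash
python3 - <<'E'
from h import *
s,p,a,R=st();print(s['t'],p,s['contact_force'])
im,_=bot.capture('side');im2,_=bot.capture('top')
cv2.imwrite('pics/f_s.png',im);cv2.imwrite('pics/f_t.png',im2)
cv2.imwrite('pics/f.png',np.hstack([cv2.resize(im[120:200,310:390],None,fx=5,fy=5,interpolation=cv2.INTER_CUBIC),cv2.resize(im2[225:305,400:480],None,fx=5,fy=5,interpolation=cv2.INTER_CUBIC)]))
r=[]
for c in ('side','top'):
    x=bot.pinpoint(c,'pin_grip');print([(q['xy'],q['p']) for q in x[:2]])
    if x: r.append(ray(c,x[0]['xy']))
B=np.array([.5746,.0508,.187]);ax=np.array([0,0,np.cos(np.radians(28))])-np.sin(np.radians(28))*XT
if len(r)==2:
    T,e=tri(r);print(T,e,'above boss mm',(T-B)@ax*1e3)
for h in (.0,.006,.029,.052): print(h,proj('side',B+h*ax).round(1),proj('top',B+h*ax).round(1))
E
```

```text
18.8667 [0.40995618 0.0518725  0.34434292] [-0.04684722  0.40590246 -0.39626032]
[([355.5, 150.4], 0.73)]
[([452.5, 269.2], 0.73)]
[0.56151616 0.04748142 0.21712553] [np.float64(1.3974905420713217), np.float64(1.3974905420711212)] above boss mm 32.928514312971444
0.0 [347.2 166.6] [445.1 264. ]
0.006 [348.8 163.7] [446.4 265.3]
0.029 [354.8 152.8] [451.3 270.8]
0.052 [361.  141.7] [456.6 276.5]
```

View pics/f.png

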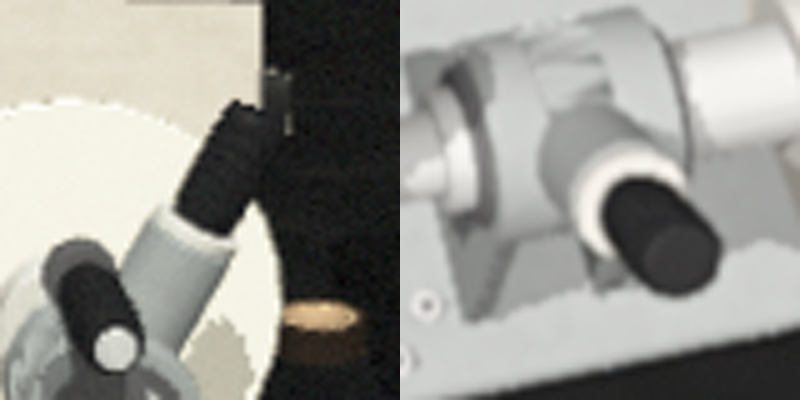

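View pics/f_s.png

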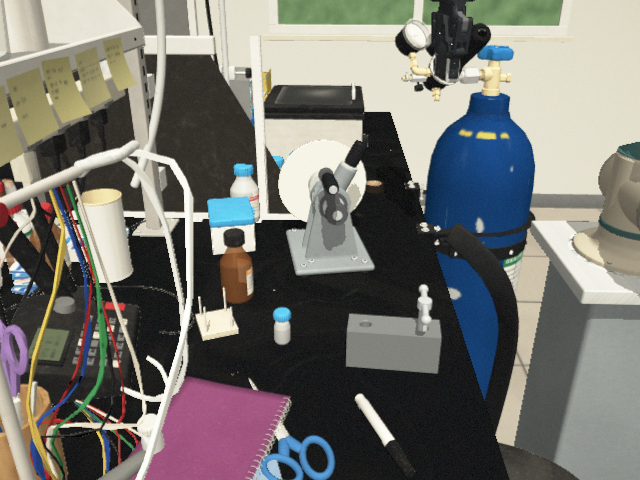

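```bash
python3 -c "
from cell import bot
print(bot.close_job())"
```

```text
the job is handed in; nothing more can be done
None
```

The tumbler is locked. The pin is pressed home with its flange flush on the boss, and I handed the job in at about 19 s of the 61 s allowed.

**How it went:**
- **Pin:** I gripped it by its grip and tilted it about 28° against the edge of its own hole, because the tool can only point down. I then slid it into the sloping bore until it met the shaft, and let go.
- **Crank:** I swung it over the top by its handle until the pin dropped. That was roughly 30° from where it started, to about 104° from level by the tool pose.
- **Pressing home:** with the handle released, I gripped the pin again and pushed it about 11 mm along the bore. It stopped hard at about 36 N, well above the 5–15 N the spring balls should take.

**Last checks:**
- The side picture shows no gap under the flange, and the pin's top end is within about half a pixel of where it should be when home.
- The key is still in the block, the vial is upright in its place, and the gripper is clear with no contact force.

**Disagreements and side effects:**
- The trained network put the pin's grip 33 mm above the boss instead of 29 mm. I went with the picture and the hard stop, since the network is often a few millimetres off. A gap under about 1 mm could not be seen in the pictures.
- The crank appeared to shift a few degrees in the turning direction when the pin first touched the shaft (about 21 N briefly).

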